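# Nest the drip cups in the pull-out tray under the boiler shelf

## Task

Pull the tray all the way out from under the shelf, lift the handwheel out and lay it flat on the middle of the round rubber mat. Then nest all the copper drip cups, mouth down, into one upright stack in the middle of the tray's seat, each fully home over the one below, and slide the tray with its stack fully home under the shelf, without slamming it. Leave the clamp and the brass bushings where they are.

Things in the scene. Friction and masses are not known exactly. Their poses are not given: they have to be found in the camera images.
- shelf_unit: Fixed galvanised shelf on four posts, with a red-rimmed gauge on top. Origin on the table under the seat's home place; the tray pulls out along its -y. Board 200 mm in x, from -60 to 80 mm in y, underside 250 mm above the table, gauge top at 360 mm; posts 14 mm square at x = +-85, y = -50 and 70 mm.
- tray (a joint): Sliding steel tray under the shelf: 0 = home, fully pushed in; grows to 0.19 m as it is pulled out along the shelf unit's -y (stops at both ends). Slides with about 3 N of friction, no spring, and stays where it is left.
- seat (a point): Centre of the tray's square seat, on its floor (16 mm above the table); moves with the tray. The seat is 96 mm square inside, with a lip 8 mm high. Its axes are parallel to the shelf unit's.
- handle (a point): Top centre of the tray's handle, an upright black post 22 mm square and 70 mm tall, its faces square to the shelf unit's axes; it stands on the tray 155 mm from the seat's centre to the shelf unit's -y. Moves with the tray.
- handwheel: Squat black valve handwheel lying flat, at the start in the tray seat: 84 mm across, rim 14 mm thick, with a round hub 28 mm across and 50 mm tall in the middle. Origin at the centre of its underside, z up. 0.3 kg.
- mat: Round black rubber mat on the table, 110 mm across, 3 mm thick, fixed. Origin at the centre of its underside.
- cup1: One of up to 5 equal copper drip cups, mouth down (some may be absent). Origin: centre of the open mouth, z up through the closed foot. 72 mm tall: top 26 mm a straight foot 48 mm across, to grip from above; below, a hollow skirt flaring from 58 to 82 mm at the mouth, wall 2.5 mm, cavity 44 mm deep. Fully nested, a cup's origin is 28 mm above that of the one below; sideways play 2 mm. 0.2 kg.
- cup2: One of up to 5 equal copper drip cups, mouth down (some may be absent). Origin: centre of the open mouth, z up through the closed foot. 72 mm tall: top 26 mm a straight foot 48 mm across, to grip from above; below, a hollow skirt flaring from 58 to 82 mm at the mouth, wall 2.5 mm, cavity 44 mm deep. Fully nested, a cup's origin is 28 mm above that of the one below; sideways play 2 mm. 0.2 kg.
- cup3: One of up to 5 equal copper drip cups, mouth down (some may be absent). Origin: centre of the open mouth, z up through the closed foot. 72 mm tall: top 26 mm a straight foot 48 mm across, to grip from above; below, a hollow skirt flaring from 58 to 82 mm at the mouth, wall 2.5 mm, cavity 44 mm deep. Fully nested, a cup's origin is 28 mm above that of the one below; sideways play 2 mm. 0.2 kg.
- cup4: One of up to 5 equal copper drip cups, mouth down (some may be absent). Origin: centre of the open mouth, z up through the closed foot. 72 mm tall: top 26 mm a straight foot 48 mm across, to grip from above; below, a hollow skirt flaring from 58 to 82 mm at the mouth, wall 2.5 mm, cavity 44 mm deep. Fully nested, a cup's origin is 28 mm above that of the one below; sideways play 2 mm. 0.2 kg.
- cup5: One of up to 5 equal copper drip cups, mouth down (some may be absent). Origin: centre of the open mouth, z up through the closed foot. 72 mm tall: top 26 mm a straight foot 48 mm across, to grip from above; below, a hollow skirt flaring from 58 to 82 mm at the mouth, wall 2.5 mm, cavity 44 mm deep. Fully nested, a cup's origin is 28 mm above that of the one below; sideways play 2 mm. 0.2 kg.
- clamp: Bystander: cast iron clamp, 110 by 50 mm (screw to 96 mm from its middle), 100 mm tall, holding a copper elbow. Origin at the centre of its underside.
- bushing1: Bystander: hex brass bushing, 52 mm across, 43 mm tall. Origin at the centre of its underside.
- bushing2: Bystander: hex brass bushing, 52 mm across, 43 mm tall. Origin at the centre of its underside.
- bushing3: Bystander: hex brass bushing, 52 mm across, 43 mm tall. Origin at the centre of its underside.
Things that resemble listed ones, but are neither listed nor needed, are in the scene too. Leave any purple or red look-alike of the cup4 alone. Several things have the shape of the handwheel; the one meant has the colours described above.

How it is judged:
By the outcome, as a careful person would: the job done as asked, in the order asked, and still so for the second after the job is handed in, with the robot touching nothing.
Of cup1, cup2, cup3, cup4, cup5 only 3 to 5 are there at a start; the rules pass over those that are not, and their reading is None.
At some moment in a run one of cup1, cup2, cup3, cup4, cup5 may be knocked a few centimetres aside while the robot is not near it.
It also fails if it takes over 208 s, if anything falls off the work surface, if the arm or the gripper's body presses on something with over 40 N, if the wrist force passes 120 N, or if a joint passes its speed limit or range.

## Robot

A 7-joint arm with a two-finger parallel gripper is mounted at the origin on the work surface. World frame = base frame: x ahead of the robot, y to its left, z up, the work surface at z = 0. Lengths are in m, angles in degrees, forces in N, time in s.
With the tool pointing down it reaches from about 0.425 to 0.95 m from the base axis. Payload 16.7 kg.
Tool frame: the origin (TCP) lies on the centre line of the jaws, within the pads' length; the fingertips stand 22 mm ahead of it and the grasp point (between the pads) lies 3 mm ahead of it (nose_length is the distance from the TCP to the fingertips, in m); z points along the fingers, y is the direction in which the jaws open and shut (so a half turn about z gives the same grasp; the last joint's range is limited). The gripper opens to 94 mm and grips with 3 to 60 N. Pads are 16 mm wide; open, the fingers measure 119 mm over their backs; the gripper's body (75 mm by 177 mm) begins 78 mm behind the grasp point.
Start: joints at [-85.113, 24.414, 4.234, 92.017, -1.954, 63.644, -3.845], TCP at [0.157, 0.656, 0.188] pointing down, gripper open.
Joint ranges: [-163.25, 163.25], [-28.42, 122.38], [-70.27, 78.77], [12.13, 141.07], [-58.53, 238.53], [9.26, 117.41], [-156.51, 156.51]. Speed limits (degrees/s): [108.29, 108.29, 136.94, 136.94, 172.46, 172.46, 172.46].

## Interface

Orientations are given as [roll, pitch, yaw] about the fixed x, y, z axes, in that order (R = Rz(yaw) Ry(pitch) Rx(roll)).
In Python, from cell import * gives the robot as it stands.
- The arm moves only by the tool jog_arm, never from a script. Its argument "commands" is a list of rows, each a list of 6 numbers: the shift along the world's x, y, z in cm, then the turn, a rotation vector about the world's x, y, z in degrees. In form: [[tx, ty, tz, ax, ay, az], ...]. A call has 1 to 5 rows; each row shifts and turns the commanded pose from where the row before left it; what a row does not reach is not made up. A row lasts 1/12 s, in which the tool goes at most 41.7 mm and 7.16 degrees, less where a joint would pass 70% of its speed; a pose out of reach is approached as far as the arm can. A call with a gripper value outside its range is refused whole. "jaw" is the opening, from 0 (shut) to 1 (fully open), set as the call begins (left out, the last holds). The fingers move at their own pace and stop on an object; "squeeze" is the grip in N (left out, the last holds). Time passes only in rows, so rows that do not move let the fingers close. It gives the time, the measured TCP pose, the force and the opening at its end, in the units of the state.
- read_state(): the state, without advancing time (a new reading comes with each control period).
- get_image(name): name is "scene" or "side" or "wrist"; returns (picture, depth): 400x640x3 uint8, red, green, blue; 400x640 float32, m along the optical axis (not along the pixel's ray), 0 where there is no reading.
- get_calibration(name): a dict with "mtx" (3x3 intrinsics, pixels), "position" and "rotation" of the camera in the world. Camera axes: x right, y down, z forward; pixel columns grow to the right and rows downward; lengths in m; the calibration is good to about 2 mm. A picture is of the moment at which its call begins: read the wrist's pose just before it. get_calibration takes no time and is no camera call; for the wrist camera it gives the pose at the moment of the call.
- close_job(): hands the job in, once; it reports no verdict.
Trained networks look in the newest picture that a camera, given by its name, has taken for a name from the list of things; names that differ only in an ending like _2 or _b are one class to them, and where a whole thing is asked for, a point or a joint stands for the part that bears it (a point fixed in the world has none). Each returns a list of dicts, best first, with "confidence" (0 to 1); they miss things now and then, are a little off and sometimes report something else, mostly with a low value. They report only what shows in the picture. A call takes as long as a camera call. They do not tell look-alikes from the thing itself.
- look_for(camera, target): "position" ([x, y, z] in m, in world coordinates, good to about 4 mm: the middle of the surface that is visible of it).
The state is a dict: "clock": time; "qpos": joint angles; "joint_vel": joint speeds; "effort": joint torques, N m; "eef_pos": TCP position; "eef_rot": TCP orientation; "contact_force": force on the tool from outside, world axes, zero at the start; "wrist_torque": the same for the moment, N m; "opening": finger opening in m.
Only numpy, scipy, OpenCV 4.12 (cv2) and the standard library are available. Lean on these libraries where they do the work, as an engineer would, in place of code of your own. Each camera call takes 0.05 s, during which the arm holds its last target.

## Working session

There is one attempt and no reset: what is moved stays moved. The work goes in short steps, Python scripts to look and compute and a tool call to move; the robot and the scene stay as the last step left them, time stands still between calls to the robot, and variables do not carry over. Pictures are saved under pics/ and viewed, and the job is handed in when it is done.

Besides the shell and the picture viewer there is one more tool, called after "Emit:" by a JSON object that holds its "fn" and its "kwargs". jog_arm: Moves the arm, as the interface text tells. Its arguments: {"type":"object","properties":{"commands":{"type":"array"},"jaw":{"type":"number"},"squeeze":{"type":"number"}},"required":["commands"]}

```bash
ls; mkdir -p pics; cat > h.py <<'E'
from cell import *
import numpy as np, cv2
def snap(n,f,crop=None,scale=1):
    im,d=get_image(n); c=get_calibration(n)
    np.savez('/tmp/'+n+'.npz',im=im,d=d,K=np.array(c['mtx']),p=np.array(c['position']),R=np.array(c['rotation']))
    o=im[:,:,::-1]
    if crop: o=o[crop[1]:crop[3],crop[0]:crop[2]]
    if scale!=1: o=cv2.resize(o,None,fx=scale,fy=scale)
    cv2.imwrite('pics/'+f,o); return im,d,c
def cloud(n):
    z=np.load('/tmp/'+n+'.npz'); d=z['d'];K=z['K']
    v,u=np.mgrid[:d.shape[0],:d.shape[1]]
    P=np.stack([(u-K[0,2])/K[0,0]*d,(v-K[1,2])/K[1,1]*d,d],-1)
    W=P@z['R'].reshape(3,3).T+z['p']
    W[d==0]=np.nan
    return z['im'],W
E
python3 - <<'E'
from h import *
snap('scene','s0.png');snap('side','d0.png')
s=read_state();print(s)
for n in('scene','side','wrist'):
    c=get_calibration(n);print(n,c['position'],c['rotation'])
for t in['handle','handwheel','mat','cup1','clamp','bushing1','seat','shelf_unit']:
    for n in('scene','side'):
        print(t,n,[(np.round(r['position'],3).tolist(),round(r['confidence'],2)) for r in look_for(n,t)])
E
```

```text
pics
{'clock': 0.1, 'qpos': array([-85.11407784,  24.44817499,   4.23262098,  92.04823539,
        -1.953258  ,  63.64435632,  -3.8449272 ]), 'joint_vel': array([ 0.00427449, -0.0281125 , -0.04106005, -0.06652937, -0.04772197,
       -0.04773147,  0.02604664]), 'effort': array([ 7.78655754e-03, -9.37461948e+01,  3.67657296e+00, -4.55049169e+01,
       -4.86554252e-02,  1.68272643e-02, -4.80888502e-06]), 'eef_pos': array([0.15696833, 0.65605963, 0.18742434]), 'eef_rot': array([-1.79931672e+02,  5.90769589e-03,  1.66545349e+02]), 'contact_force': array([0.41992914, 0.18774555, 0.1758949 ]), 'wrist_torque': array([-0.06046639, -0.02695981, -0.0009592 ]), 'opening': 0.09415419529452154}
scene [1.67932475 0.12452362 1.0405274 ] [-130.53614134   -1.25845975   95.95850056]
side [ 0.3371003  -0.65681789  0.86979173] [-137.69835921    0.19725917  -20.61070712]
wrist [0.07563734 0.67475348 0.38334611] [1.63302966e+02 1.01551025e-01 7.65524282e+01]
handle scene [([0.53, 0.239, 0.019], 0.96)]
handle side [([0.506, 0.229, 0.016], 0.7)]
handwheel scene [([0.553, 0.484, 0.014], 0.9), ([0.534, 0.328
[... 485 characters left out ...]
45, -0.418, 0.055], 0.89), ([0.571, -0.309, 0.043], 0.86), ([0.588, -0.141, 0.042], 0.8), ([0.456, -0.296, 0.044], 0.67), ([0.692, -0.01, 0.002], 0.38)]
clamp scene [([0.763, -0.237, 0.051], 0.96), ([0.528, 0.237, 0.016], 0.23)]
clamp side [([0.737, -0.254, 0.061], 0.6)]
bushing1 scene [([0.766, 0.194, 0.031], 0.89), ([0.784, 0.083, 0.026], 0.7), ([0.82, 0.014, 0.028], 0.56)]
bushing1 side [([0.795, -0.004, 0.031], 0.68), ([0.748, 0.178, 0.026], 0.68), ([0.768, 0.068, 0.027], 0.67)]
seat scene [([0.528, 0.234, 0.022], 0.75)]
seat side [([0.509, 0.228, 0.015], 0.87)]
shelf_unit scene [([0.541, 0.321, 0.202], 0.89), ([0.785, 0.083, 0.028], 0.19)]
shelf_unit side [([0.523, 0.298, 0.199], 0.62)]
```

```bash
sed -i "s/R=np.array(c\['rotation'\])/R=Rot.from_euler('xyz',c['rotation'],degrees=True).as_matrix()/; s/^import numpy.*/&\nfrom scipy.spatial.transform import Rotation as Rot/" h.py; python3 - <<'E'
from h import *
snap('wrist','w0.png')
E
```

```text
(no output)
```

View pics/s0.png

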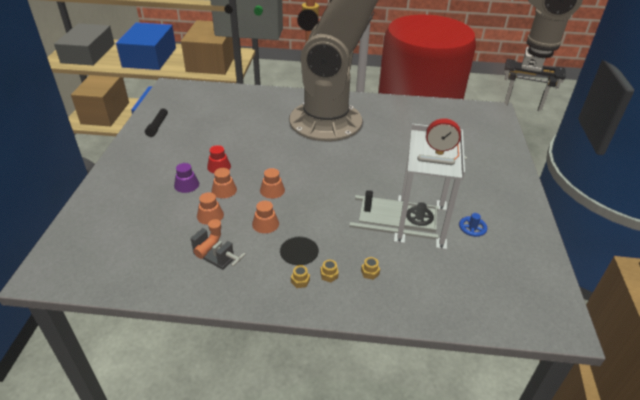

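View pics/d0.png

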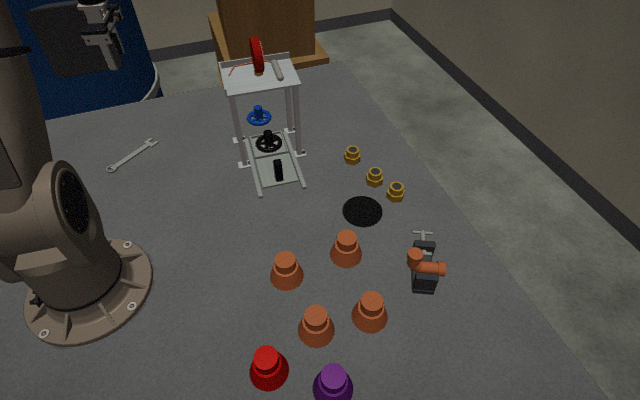

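View pics/w0.png

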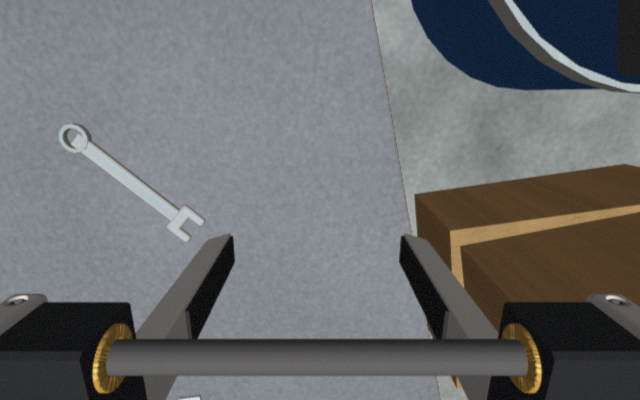

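```bash
python3 - <<'E'
from h import *
z=lambda a:np.round(a,4).tolist()
for n in('scene','side'):
    im,W=cloud(n); X,Y,Z=W[...,0],W[...,1],W[...,2]
    ok=~np.isnan(Z)
    tab=ok&(abs(Z)<.01)&(X>.3)&(X<.8)&(abs(Y)<.4); print(n,'table z',np.nanmedian(Z[tab]))
    # board
    b=ok&(Z>.235)&(Z<.30)&(X>.35)&(X<.75)&(Y>.15)&(Y<.55)
    p=W[b]; print('board z',z(np.percentile(p[:,2],[5,50,95])),len(p))
    pz=p[abs(p[:,2]-np.median(p[:,2]))<.006]
    r=cv2.minAreaRect((pz[:,:2]*1000).astype(np.float32)); print(r)
    # cups
    hsv=cv2.cvtColor(im,cv2.COLOR_RGB2HSV)
    for (x,y) in[(.47,-.288),(.585,-.30),(.45,-.14),(.60,-.13)]:
        m=ok&(np.hypot(X-x,Y-y)<.055)&(Z>.064)&(Z<.085)
        q=W[m]; c=q[:,:2]
        (cx,cy),rr=cv2.minEnclosingCircle((c*1000).astype(np.float32)); print('cup',(x,y),len(q),z(np.median(q,0)),round(cx,1),round(cy,1),round(rr,1))
    # mat
    m=ok&(np.hypot(X-.695,Y+.01)<.09)&(Z<.02)&(im.max(-1)<40)
    r=cv2.minAreaRect((W[m][:,:2]*1000).astype(np.float32));print('mat',z(np.median(W[m],0)),r)
    # dark handle
    m=ok&(im.max(-1)<60)&(abs(X-.52)<.05)&(abs(Y-.17)<.06)&(Z>.03)
    q=W[m];print('handle',len(q),z(np.percentile(q,[2,50,98],axis=0)) if len(q) else '')
    t=q[q[:,2]>q[:,2].max()-.012]; print('top',z(t.min(0)),z(t.max(0)),z(np.median(t,0)))
    m=ok&(im.max(-1)<70)&(abs(X-.53)<.06)&(abs(Y-.325)<.07)&(Z>.055)&(Z<.08)
    q=W[m];print('hub',len(q),z(np.median(q,0)))
E
```

```text
Traceback (most recent call last):
  File "h.py", line 15, in cloud
    W=P@z['R'].reshape(3,3).T+z['p']
        ~~~~~~~~~~~~~~^^^^^
ValueError: cannot reshape array of size 3 into shape (3,3)
```

```bash
cat > m.py <<'E'
from h import *
snap('scene','s1.png');snap('side','d1.png')
z=lambda a:np.round(a,4).tolist()
for n in('scene','side'):
    im,W=cloud(n); X,Y,Z=W[...,0],W[...,1],W[...,2]
    ok=~np.isnan(Z)
    tab=ok&(abs(Z)<.01)&(X>.3)&(X<.8)&(abs(Y)<.4); print(n,'table z',np.nanmedian(Z[tab]))
    b=ok&(Z>.235)&(Z<.30)&(X>.35)&(X<.75)&(Y>.15)&(Y<.55)
    p=W[b]; print('board z',z(np.percentile(p[:,2],[5,50,95])),len(p))
    pz=p[abs(p[:,2]-np.median(p[:,2]))<.006]
    r=cv2.minAreaRect((pz[:,:2]*1000).astype(np.float32)); print(r)
    for (x,y) in[(.47,-.288),(.585,-.30),(.45,-.14),(.60,-.13)]:
        m=ok&(np.hypot(X-x,Y-y)<.055)&(Z>.064)&(Z<.085)
        q=W[m]; c=q[:,:2]
        (cx,cy),rr=cv2.minEnclosingCircle((c*1000).astype(np.float32)); print('cup',(x,y),len(q),z(np.median(q,0)),round(cx,1),round(cy,1),round(rr,1))
    m=ok&(np.hypot(X-.695,Y+.01)<.09)&(Z<.02)&(im.max(-1)<40)
    r=cv2.minAreaRect((W[m][:,:2]*1000).astype(np.float32));print('mat',z(np.median(W[m],0)),r)
    m=ok&(im.max(-1)<60)&(abs(X-.52)<.05)&(abs(Y-.17)<.06)&(Z>.03)
    q=W[m];print('handle',len(q),z(np.percentile(q,[2,50,98],axis=0)) if len(q) else '')
    if len(q):
        t=q[q[:,2]>q[:,2].max()-.012]; print('top',z(t.min(0)),z(t.max(0)),z(np.median(t,0)))
    m=ok&(im.max(-1)<70)&(abs(X-.53)<.06)&(abs(Y-.325)<.07)&(Z>.055)&(Z<.08)
    q=W[m];print('hub',len(q),z(np.median(q,0)))
E
python3 m.py
```

```text
scene table z 5.2520654461707394e-05
board z [0.2528, 0.2569, 0.2886] 2234
((530.9825439453125, 337.5151062011719), (140.309814453125, 208.09674072265625), 85.42990112304688)
cup (0.47, -0.288) 144 [0.4666, -0.2839, 0.0715] 462.3 -284.8 27.2
cup (0.585, -0.3) 167 [0.588, -0.2956, 0.0716] 584.6 -296.9 27.5
cup (0.45, -0.14) 139 [0.4473, -0.1314, 0.0711] 444.0 -132.3 29.5
cup (0.6, -0.13) 175 [0.6029, -0.1245, 0.0713] 601.6 -124.6 26.5
mat [nan, nan, nan] ((0.0, 0.0), (0.0, 0.0), 0.0)
handle 83 [[0.5161, 0.1657, 0.0366], [0.5256, 0.1729, 0.0666], [0.5311, 0.1803, 0.0866]]
top [0.5142, 0.1653, 0.0772] [0.5302, 0.1805, 0.0888] [0.525, 0.1739, 0.0842]
hub 45 [0.5396, 0.3309, 0.0633]
side table z 0.0009231565250384377
board z [0.2539, 0.2574, 0.2753] 2583
((526.4077758789062, 337.94537353515625), (146.37164306640625, 200.7115936279297), 85.88199615478516)
cup (0.47, -0.288) 433 [0.4588, -0.2858, 0.0728] 458.7 -283.2 25.1
cup (0.585, -0.3) 401 [0.5813, -0.2978, 0.0726] 582.0 -295.4 24.4
cup (0.45, -0.14) 327 [0.4395, -0.1338, 0.0725] 439.4 -131.4 24.9
cup (0.6, -0.13) 287 [0.5962, -0.1268, 0.0728] 597.2 -124.7 24.7
mat [0.6938, -0.0118, 0.0038] ((694.8624267578125, -10.642234802246094), (109.623046875, 104.48918151855469), 67.3255844116211)
handle 147 [[0.5023, 0.1617, 0.0326], [0.5124, 0.1654, 0.0678], [0.5232, 0.1818, 0.0888]]
top [0.5031, 0.1608, 0.0776] [0.5241, 0.1839, 0.0895] [0.5132, 0.1706, 0.0855]
hub 67 [0.5256, 0.3247, 0.0653]
  return _methods._mean(a, axis=axis, dtype=dtype,
  ret = um.true_divide(
```

Emit:
{"fn": "jog_arm", "kwargs": {"commands": [[1,-3.5,1,0,0,2],[1,-3.5,1,0,0,2],[1,-3.5,1,0,0,2],[1,-3.5,1,0,0,2],[1,-3.5,1,0,0,1]], "jaw": 1}}

```text
clock: 1.47
eef_pos: [0.2073, 0.4797, 0.2384]
eef_rot: [180.0, -0.0, 175.7]
contact_force: [0.3, 0.2, 0.8]
opening: 0.0938
```

Emit:
{"fn": "jog_arm", "kwargs": {"commands": [[1,-3.3,0,0,0,0],[1.2,-3.2,0,0,0,0],[2.4,-2.4,0,0,0,0],[2.4,-2.4,0,0,0,0],[2.4,-2.4,0,0,0,0]]}}

```text
clock: 1.88
eef_pos: [0.3018, 0.3431, 0.2385]
eef_rot: [179.9, 0.0, 175.6]
contact_force: [0.5, 1.0, -0.3]
opening: 0.0939
```

Emit:
{"fn": "jog_arm", "kwargs": {"commands": [[2.2,-2.4,0,0,0,0],[2.2,-2.4,0,0,0,0],[1.6,-3.2,0,0,0,0],[1.6,-3,0,0,0,0],[1.3,-2,0,0,0,0]]}}

```text
clock: 2.3
eef_pos: [0.391, 0.2116, 0.2383]
eef_rot: [180.0, 0.0, 175.4]
contact_force: [-0.1, 0.2, -0.7]
opening: 0.0937
```

Emit:
{"fn": "jog_arm", "kwargs": {"commands": [[3.2,-1.6,0,0,0,0],[3.2,-1.6,-1.5,0,0,0],[3.2,-1.6,-2.5,0,0,0],[2.7,-1.5,-2.5,0,0,0],[0,0,-2.5,0,0,0]]}}

```text
clock: 2.72
eef_pos: [0.5161, 0.1487, 0.1486]
eef_rot: [-179.9, 0.2, 175.3]
contact_force: [-1.0, 0.2, -0.7]
opening: 0.0941
```

Emit:
{"fn": "jog_arm", "kwargs": {"commands": [[0,0,-2.5,0,0,0],[0,0,-2.5,0,0,0],[0,0,-2,0,0,0],[0,0,-1.3,0,0,0],[0,0,0,0,0,0]]}}

```text
clock: 3.13
eef_pos: [0.5102, 0.1515, 0.0639]
eef_rot: [-179.9, -0.2, 175.5]
contact_force: [-0.1, -1.0, 0.0]
opening: 0.0941
```

```bash
python3 - <<'E'
from h import *
snap('side','d2.png',(150,0,470,240),2)
print(read_state()['qpos'])
E
```

```text
[-45.1574949   21.64017109  26.49342046 117.63317347 -13.70806903
  43.76569768  75.24675061]
```

View pics/d2.png

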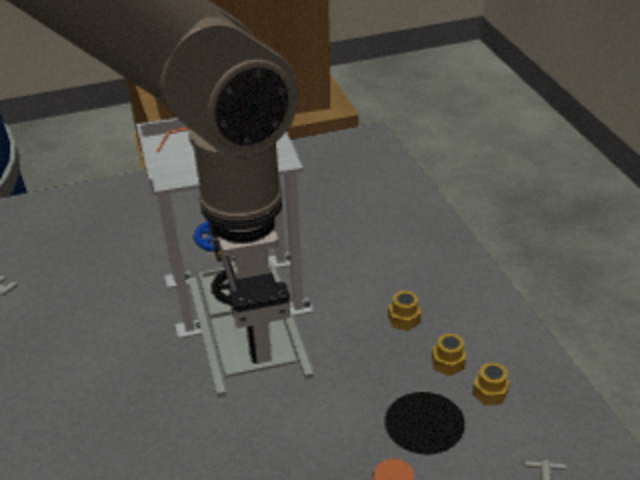

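Emit:
{"fn": "jog_arm", "kwargs": {"commands": [[-0.04,-0.5,0,0,0,0],[-0.04,-0.5,0,0,0,0],[-0.05,-0.7,0,0,0,0],[-0.08,-1,0,0,0,0],[-0.08,-1,0,0,0,0]]}}

```text
clock: 3.6
eef_pos: [0.5092, 0.1147, 0.067]
eef_rot: [179.9, 0.1, 175.6]
contact_force: [1.2, 2.3, 2.0]
opening: 0.0939
```

Emit:
{"fn": "jog_arm", "kwargs": {"commands": [[-0.08,-1,0,0,0,0],[-0.08,-1,0,0,0,0],[-0.08,-1,0,0,0,0],[-0.08,-1,0,0,0,0],[-0.08,-1,0,0,0,0]]}}

```text
clock: 4.02
eef_pos: [0.5046, 0.0641, 0.0663]
eef_rot: [180.0, 0.0, 175.5]
contact_force: [1.5, 3.4, 3.0]
opening: 0.0939
```

Emit:
{"fn": "jog_arm", "kwargs": {"commands": [[-0.08,-1,0,0,0,0],[-0.08,-1,0,0,0,0],[-0.08,-1,0,0,0,0],[-0.08,-1,0,0,0,0],[-0.08,-1,0,0,0,0]]}}

```text
clock: 4.43
eef_pos: [0.5006, 0.0142, 0.0662]
eef_rot: [-180.0, -0.0, 175.5]
contact_force: [2.3, 3.0, 2.2]
opening: 0.094
```

Emit:
{"fn": "jog_arm", "kwargs": {"commands": [[-0.08,-1,0,0,0,0],[-0.08,-1,0,0,0,0],[-0.06,-0.8,0,0,0,0],[-0.05,-0.6,0,0,0,0],[-0.04,-0.5,0,0,0,0]]}}

```text
clock: 4.85
eef_pos: [0.4975, -0.0246, 0.0662]
eef_rot: [-180.0, -0.0, 175.5]
contact_force: [1.6, 3.1, 2.0]
opening: 0.0939
```

Emit:
{"fn": "jog_arm", "kwargs": {"commands": [[-0.04,-0.5,0,0,0,0],[-0.04,-0.5,0,0,0,0],[-0.04,-0.5,0,0,0,0],[-0.03,-0.4,0,0,0,0],[-0.03,-0.4,0,0,0,0]]}}

```text
clock: 5.27
eef_pos: [0.4957, -0.0471, 0.0661]
eef_rot: [-180.0, -0.0, 175.6]
contact_force: [0.8, 2.7, 2.8]
opening: 0.094
```

Emit:
{"fn": "jog_arm", "kwargs": {"commands": [[-0.02,-0.3,0,0,0,0],[-0.02,-0.3,0,0,0,0],[0,-0.2,0,0,0,0],[0,0,0,0,0,0]]}}

```text
clock: 5.6
eef_pos: [0.4955, -0.0503, 0.066]
eef_rot: [179.7, -0.1, 175.7]
contact_force: [2.7, 30.1, -2.5]
opening: 0.0943
```

Emit:
{"fn": "jog_arm", "kwargs": {"commands": [[0,0.6,0,0,0,0],[0,0.7,1,0,0,0],[0,0.5,3,0,0,0],[0.3,2,4,0,0,0],[0.3,3,4,0,0,0]]}}

```text
clock: 6.02
eef_pos: [0.4999, 0.0048, 0.178]
eef_rot: [-179.9, -0.1, 175.3]
contact_force: [1.6, 0.8, 0.2]
opening: 0.0939
```

Emit:
{"fn": "jog_arm", "kwargs": {"commands": [[0.3,3,2,0,0,0],[0.3,3,0,0,0,0],[0,3,0,0,0,0],[0,0,0,0,0,0]]}}

```text
clock: 6.35
eef_pos: [0.5064, 0.1021, 0.1966]
eef_rot: [180.0, -0.0, 175.9]
contact_force: [-0.6, 0.8, -0.3]
opening: 0.0938
```

```bash
cat > m2.py <<'E'
from h import *
import sys
t=sys.argv[1]
snap('scene','s%s.png'%t);snap('side','d%s.png'%t);snap('wrist','w%s.png'%t)
z=lambda a:np.round(a,4).tolist()
print(z(read_state()['eef_pos']),z(read_state()['eef_rot']))
for n in('scene','side','wrist'):
    im,W=cloud(n); X,Y,Z=W[...,0],W[...,1],W[...,2]
    m=(im.max(-1)<75)&(np.hypot(X-.513,Y-.1385)<.035)&(Z>.055)&(Z<.08)
    q=W[m]
    if len(q)>5:
        (cx,cy),rr=cv2.minEnclosingCircle((q[:,:2]*1000).astype(np.float32));print(n,'hub',len(q),z(np.median(q,0)),cx,cy,rr)
    for o in['handwheel','handle','mat']:
        print(n,o,[(np.round(r['position'],3).tolist(),round(r['confidence'],2)) for r in look_for(n,o)])
E
python3 m2.py 3
```

```text
[0.5063, 0.0959, 0.1963] [-179.9409, -0.04, 175.5516]
scene hub 50 [0.523, 0.1418, 0.0654] 520.3622436523438 139.89120483398438 12.983565330505371
scene handwheel [([0.549, 0.488, 0.017], 0.87), ([0.522, 0.144, 0.03], 0.73), ([0.514, 0.052, 0.019], 0.47)]
scene handle [([0.507, 0.055, 0.016], 0.78), ([0.482, -0.273, 0.042], 0.39)]
scene mat [([0.698, -0.011, 0.008], 0.66)]
side hub 85 [0.5119, 0.1375, 0.0658] 511.590576171875 142.57313537597656 14.857268333435059
side handwheel [([0.509, 0.131, 0.026], 0.64), ([0.521, 0.478, 0.012], 0.63)]
side handle [([0.492, 0.046, 0.016], 0.82)]
side mat [([0.695, -0.01, 0.001], 0.81)]
wrist hub 617 [0.5129, 0.1404, 0.0651] 514.2637939453125 140.65414428710938 13.836282730102539
wrist handwheel [([0.515, 0.146, 0.028], 0.83), ([0.542, 0.452, 0.01], 0.57)]
wrist handle [([0.5, 0.057, 0.017], 0.89)]
wrist mat [([0.686, -0.006, 0.004], 0.82), ([0.725, 0.191, 0.01], 0.68)]
```

View pics/w3.png

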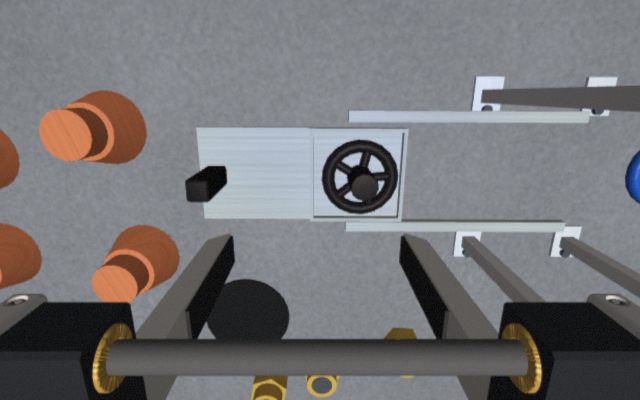

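View pics/d3.png

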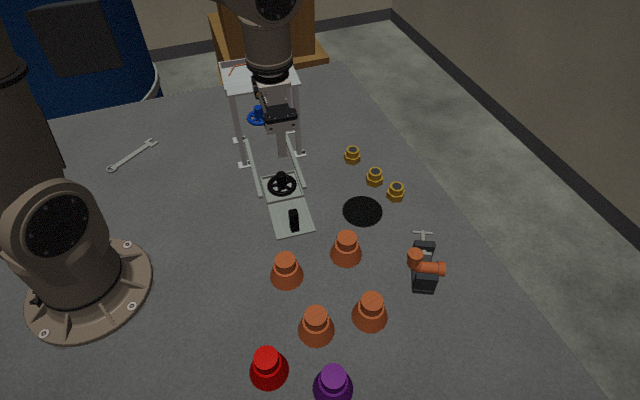

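Emit:
{"fn": "jog_arm", "kwargs": {"commands": [[0.4,2.2,0,0,0,0],[0.3,2.25,-3,0,0,0],[0,0,-4,0,0,0],[0,0,-3,0,0,0],[0,0,-2,0,0,0]]}}

```text
clock: 7.37
eef_pos: [0.5124, 0.141, 0.0739]
eef_rot: [-179.9, -0.1, 175.6]
contact_force: [-0.2, -0.1, 0.2]
opening: 0.0939
```

Emit:
{"fn": "jog_arm", "kwargs": {"commands": [[0,0,-1.8,0,0,0],[0,0,0,0,0,0],[0,0,0,0,0,0]]}}

```text
clock: 7.62
eef_pos: [0.5133, 0.1408, 0.0584]
eef_rot: [-179.9, -0.1, 175.5]
contact_force: [0.4, 0.1, 0.5]
opening: 0.0942
```

Emit:
{"fn": "jog_arm", "kwargs": {"commands": [[0,0,0,0,0,0],[0,0,0,0,0,0],[0,0,0,0,0,0],[0,0,0,0,0,0],[0,0,0,0,0,0]], "jaw": 0, "squeeze": 25}}

```text
clock: 8.03
eef_pos: [0.5139, 0.1414, 0.0592]
eef_rot: [180.0, 0.0, 175.5]
contact_force: [0.3, 0.5, -0.1]
opening: 0.0641
```

Emit:
{"fn": "jog_arm", "kwargs": {"commands": [[0,0,0,0,0,0],[0,0,0,0,0,0],[0,0,0,0,0,0],[0,0,0,0,0,0],[0,0,0,0,0,0]]}}

```text
clock: 8.45
eef_pos: [0.5137, 0.1412, 0.0586]
eef_rot: [-180.0, -0.0, 175.5]
contact_force: [0.5, 0.7, 0.1]
opening: 0.0309
```

Emit:
{"fn": "jog_arm", "kwargs": {"commands": [[0,0,0,0,0,0],[0,0,0,0,0,0],[0,0,0.5,0,0,0],[0,0,1.5,0,0,0],[0,0,3,0,0,0]]}}

```text
clock: 8.87
eef_pos: [0.512, 0.1405, 0.1072]
eef_rot: [-179.8, -0.2, 175.5]
contact_force: [-0.5, -0.4, -0.1]
opening: 0.0009
```

Emit:
{"fn": "jog_arm", "kwargs": {"commands": [[0,0,3,0,0,0],[0,0,3,0,0,0],[0,0,1,0,0,0],[0,0,0,0,0,0],[0,0,0,0,0,0]]}}

```text
clock: 9.28
eef_pos: [0.5137, 0.1414, 0.1789]
eef_rot: [180.0, 0.0, 175.6]
contact_force: [-0.2, -0.1, -0.2]
opening: 0.0003
```

```bash
python3 - <<'E'
from h import *
snap('wrist','w4.png');snap('side','d4.png')
z=lambda a:np.round(a,4).tolist()
print(read_state()['eef_pos'],read_state()['opening'],read_state()['contact_force'])
for n in('side','wrist'):
    im,W=cloud(n); X,Y,Z=W[...,0],W[...,1],W[...,2]
    m=(im.max(-1)<45)&(np.hypot(X-.695,Y+.01)<.09)&(Z<.02)
    q=(W[m][:,:2]*1000).astype(np.float32)
    if len(q)>20: print(n,len(q),cv2.minEnclosingCircle(q),cv2.minAreaRect(q))
    print(n,[(np.round(r['position'],3).tolist(),round(r['confidence'],2)) for r in look_for(n,'mat')])
E
```

```text
[0.51303373 0.14105832 0.17762165] 0.0006154225989269146 [ 1.16018614  0.29288526 -0.79538071]
side 957 ((695.3837890625, -10.284602165222168), 57.06697082519531) ((694.9650268554688, -8.838897705078125), (111.22223663330078, 104.77348327636719), 63.63912582397461)
side [([0.692, -0.012, 0.002], 0.67), ([0.798, -0.002, 0.027], 0.36)]
wrist 2755 ((690.2146606445312, -12.821781158447266), 53.767189025878906) ((678.9535522460938, -22.91547393798828), (66.99032592773438, 104.77689361572266), 43.25056838989258)
wrist [([0.674, -0.02, 0.005], 0.94)]
```

View pics/w4.png

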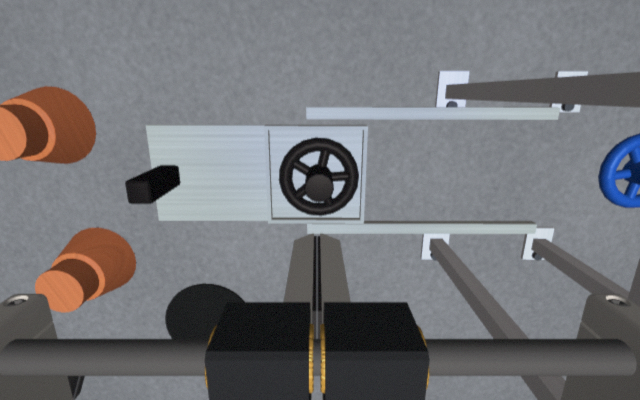

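Emit:
{"fn": "jog_arm", "kwargs": {"commands": [[0,0,0,0,0,0],[0,0,0,0,0,0],[0,0,0,0,0,0],[0,0,0,0,0,0],[0,0,0,0,0,0]], "jaw": 1}}

```text
clock: 9.9
eef_pos: [0.5137, 0.1412, 0.1786]
eef_rot: [-180.0, -0.0, 175.5]
contact_force: [0.5, 0.3, -0.1]
opening: 0.0303
```

Emit:
{"fn": "jog_arm", "kwargs": {"commands": [[0,-3,0,0,0,0],[0,-1,0,0,0,0],[0,0,0,0,0,0],[0,0,0,0,0,0],[0,0,0,0,0,0]]}}

```text
clock: 10.32
eef_pos: [0.5137, 0.1019, 0.1787]
eef_rot: [180.0, -0.0, 175.6]
contact_force: [-0.3, 0.2, 0.2]
opening: 0.0637
```

```bash
python3 m2.py 5; python3 - <<'E'
from h import *
im,W=cloud('wrist')
m=(im.max(-1)<75)&(np.hypot(W[...,0]-.513,W[...,1]-.1385)<.06)&(W[...,2]>.02)&(W[...,2]<.1)
q=W[m];print(np.histogram(q[:,2],bins=np.arange(.02,.1,.005)))
E
```

```text
[0.5136, 0.102, 0.1786] [-179.9989, -0.006, 175.6006]
scene hub 53 [0.5221, 0.1404, 0.0639] 520.6898193359375 141.8585205078125 14.038189888000488
scene handwheel [([0.551, 0.488, 0.016], 0.92), ([0.522, 0.141, 0.031], 0.64)]
scene handle [([0.511, 0.054, 0.017], 0.56)]
scene mat [([0.699, -0.008, 0.008], 0.57)]
side hub 82 [0.5117, 0.1382, 0.0661] 512.5010375976562 140.62705993652344 15.466657638549805
side handwheel [([0.506, 0.135, 0.028], 0.85), ([0.523, 0.477, 0.015], 0.73), ([0.454, -0.298, 0.042], 0.51), ([0.486, 0.246, 0.017], 0.41)]
side handle [([0.495, 0.045, 0.017], 0.64), ([0.508, 0.132, 0.026], 0.31)]
side mat [([0.692, -0.011, 0.004], 0.76)]
wrist hub 689 [0.5126, 0.1415, 0.065] 514.1336059570312 141.8086700439453 13.819169998168945
wrist handwheel [([0.513, 0.146, 0.03], 0.77), ([0.547, 0.45, 0.003], 0.49)]
wrist handle [([0.498, 0.058, 0.018], 0.91)]
wrist mat [([0.69, 0.013, 0.004], 0.56)]
(array([ 181, 2707,  149,   25,   28,   31,   31,   36,  295,  358,    0,
          0,    0,    0,    0]), array([0.02 , 0.025, 0.03 , 0.035, 0.04 , 0.045, 0.05 , 0.055, 0.06 ,
       0.065, 0.07 , 0.075, 0.08 , 0.085, 0.09 , 0.095]))
```

View pics/w5.png

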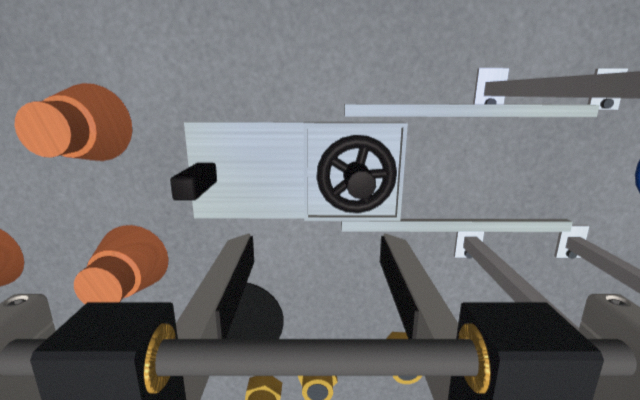

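Emit:
{"fn": "jog_arm", "kwargs": {"commands": [[0,2,0,0,0,0],[0,1.9,-3,0,0,0],[0,0,-4,0,0,0],[0,0,-3,0,0,0],[0,0,-2.1,0,0,0]]}}

```text
clock: 11.33
eef_pos: [0.5124, 0.1401, 0.055]
eef_rot: [-179.9, -0.1, 175.6]
contact_force: [0.8, 0.6, 0.5]
opening: 0.0939
```

Emit:
{"fn": "jog_arm", "kwargs": {"commands": [[0,0,0,0,0,0],[0,0,0,0,0,0],[0,0,0,0,0,0],[0,0,0,0,0,0],[0,0,0,0,0,0]], "jaw": 0, "squeeze": 30}}

```text
clock: 11.75
eef_pos: [0.5146, 0.1406, 0.0591]
eef_rot: [179.9, 0.1, 175.5]
contact_force: [0.1, 0.6, 0.4]
opening: 0.0643
```

Emit:
{"fn": "jog_arm", "kwargs": {"commands": [[0,0,0,0,0,0],[0,0,0,0,0,0],[0,0,0,0,0,0],[0,0,0,0,0,0],[0,0,0,0,0,0]]}}

```text
clock: 12.17
eef_pos: [0.5137, 0.1402, 0.0577]
eef_rot: [180.0, -0.0, 175.5]
contact_force: [0.1, -0.6, 0.8]
opening: 0.0308
```

```bash
python3 - <<'E'
from h import *
snap('wrist','w6.png');snap('side','d6.png',(200,100,360,240),4);
E
```

```text
(no output)
```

View pics/w6.png

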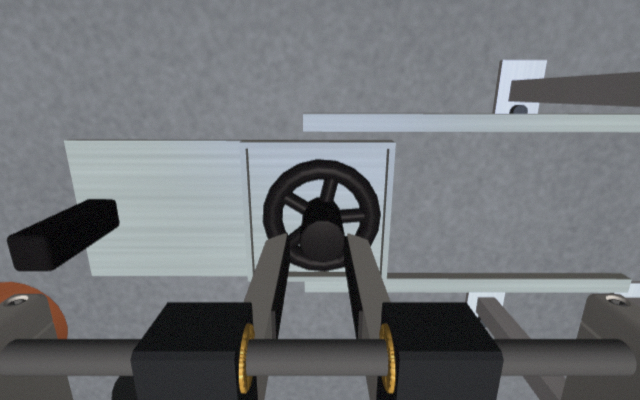

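View pics/d6.png

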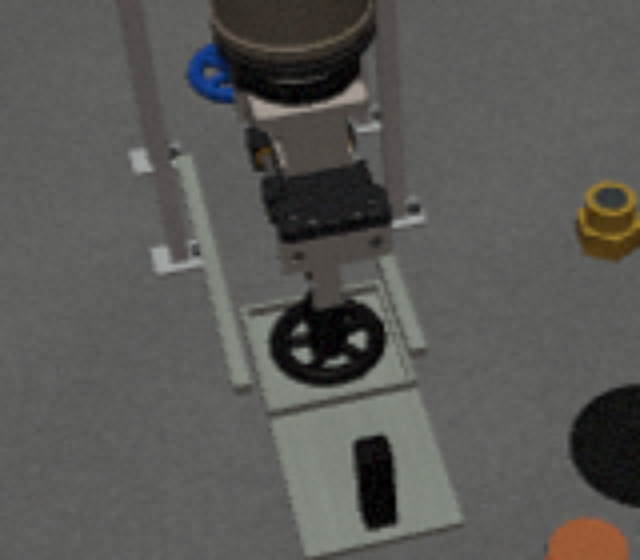

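```bash
python3 - <<'E'
from h import *
z=np.load('/tmp/wrist.npz');s=read_state();p=s['eef_pos'];R=Rot.from_euler('xyz',s['eef_rot'],degrees=True)
def pr(w):
    c=(w-z['p'])@z['R'];return (z['K']@c/c[2])[:2].round(1),c[2].round(4)
for dz in(0,.022):
  for dy in(-.0154,.0154):
    for dx in (-.008,.008):
      w=p+R.apply([dx,dy,dz]);print(dz,dy,dx,w.round(4),pr(w))
for h in(.066,.036,.03): print('hub',h,pr(np.array([.513,.1412,h])))
im,W=cloud('wrist')
for u,v in [(280,240),(350,240),(275,260),(322,240),(322,215),(322,200),(360,245)]: print(u,v,W[v,u].round(4),im[v,u])
E
```

```text
0 -0.0154 -0.008 [0.5204 0.1242 0.0577] (array([293.6, 248. ]), np.float64(0.214))
0 -0.0154 0.008 [0.5045 0.1255 0.0577] (array([293.1, 223.8]), np.float64(0.2094))
0 0.0154 -0.008 [0.5228 0.1549 0.0577] (array([343.4, 248. ]), np.float64(0.214))
0 0.0154 0.008 [0.5069 0.1562 0.0577] (array([344. , 223.8]), np.float64(0.2094))
0.022 -0.0154 -0.008 [0.5204 0.1242 0.0357] (array([295.7, 234.1]), np.float64(0.2351))
0.022 -0.0154 0.008 [0.5045 0.1255 0.0357] (array([295.3, 211.9]), np.float64(0.2305))
0.022 0.0154 -0.008 [0.5228 0.1549 0.0357] (array([341. , 234.2]), np.float64(0.235))
0.022 0.0154 0.008 [0.5069 0.1562 0.0357] (array([341.5, 211.9]), np.float64(0.2304))
hub 0.066 (array([320.2, 240.5]), np.float64(0.2035))
hub 0.036 (array([319.8, 222.3]), np.float64(0.2322))
hub 0.03 (array([319.7, 219.2]), np.float64(0.238))
280 240 [0.503  0.1204 0.0843] [92 89 84]
350 240 [0.5062 0.1575 0.0835] [88 86 83]
275 260 [0.5034 0.1203 0.1065] [90 89 84]
322 240 [0.5127 0.1423 0.0662] [37 39 38]
322 215 [0.5012 0.1433 0.0549] [ 7 10  8]
322 200 [0.5    0.1438 0.0279] [16 15 15]
360 245 [0.5063 0.162  0.0904] [90 89 86]
```

```bash
python3 - <<'E'
from h import *
im,W=cloud('wrist')
for v in range(226,262,3):
    print(v,[ (W[v,u].round(3).tolist(),int(im[v,u].mean())) for u in (278,283,346,352)])
im,W=cloud('side')
cv2.imwrite('pics/d6b.png',cv2.resize(im[130:220,240:320,::-1],None,fx=7,fy=7,interpolation=cv2.INTER_NEAREST))
for v in range(160,195,2): print(v,[(W[v,u].round(3).tolist(),int(im[v,u].mean())) for u in(279,282,285)])
E
```

```text
226 [([0.517, 0.112, 0.027], 25), ([0.519, 0.115, 0.024], 47), ([0.525, 0.16, 0.015], 181), ([0.525, 0.164, 0.016], 182)]
229 [([0.519, 0.111, 0.027], 20), ([0.52, 0.115, 0.025], 22), ([0.528, 0.16, 0.015], 186), ([0.528, 0.164, 0.015], 184)]
232 [([0.521, 0.111, 0.028], 26), ([0.522, 0.114, 0.025], 25), ([0.53, 0.16, 0.015], 186), ([0.531, 0.164, 0.014], 185)]
235 [([0.523, 0.111, 0.028], 62), ([0.504, 0.121, 0.076], 85), ([0.532, 0.159, 0.016], 149), ([0.506, 0.159, 0.077], 97)]
238 [([0.503, 0.119, 0.081], 88), ([0.504, 0.122, 0.08], 87), ([0.508, 0.156, 0.077], 24), ([0.506, 0.159, 0.082], 86)]
241 [([0.503, 0.119, 0.085], 87), ([0.503, 0.122, 0.086], 86), ([0.507, 0.155, 0.082], 11), ([0.507, 0.158, 0.084], 87)]
244 [([0.504, 0.12, 0.088], 86), ([0.503, 0.122, 0.089], 88), ([0.508, 0.155, 0.084], 14), ([0.506, 0.158, 0.089], 87)]
247 [([0.503, 0.12, 0.093], 90), ([0.504, 0.123, 0.092], 82), ([0.508, 0.155, 0.088], 18), ([0.506, 0.158, 0.092], 86)]
250 [([0.504, 0.12, 0.095], 89), ([0.504, 0.123, 0.094], 67), ([0.509, 0.155, 0.09], 14), ([0.506, 0.157, 0.097], 88)]
253 [([0.503, 
[... 1270 characters left out ...]
.134, 0.055], 3), ([0.513, 0.129, 0.057], 2), ([0.522, 0.133, 0.049], 10)]
182 [([0.504, 0.131, 0.05], 5), ([0.513, 0.131, 0.047], 12), ([0.522, 0.136, 0.039], 5)]
184 [([0.503, 0.13, 0.043], 11), ([0.512, 0.131, 0.039], 11), ([0.521, 0.134, 0.033], 1)]
186 [([0.504, 0.134, 0.031], 2), ([0.51, 0.126, 0.037], 2), ([0.52, 0.131, 0.028], 21)]
188 [([0.502, 0.13, 0.028], 19), ([0.51, 0.129, 0.026], 3), ([0.518, 0.127, 0.025], 45)]
190 [([0.5, 0.121, 0.029], 13), ([0.51, 0.132, 0.015], 132), ([0.518, 0.126, 0.017], 143)]
192 [([0.497, 0.11, 0.033], 21), ([0.505, 0.11, 0.031], 9), ([0.512, 0.106, 0.032], 29)]
194 [([0.495, 0.106, 0.03], 12), ([0.503, 0.104, 0.029], 15), ([0.511, 0.104, 0.026], 3)]
```

View pics/d6b.png

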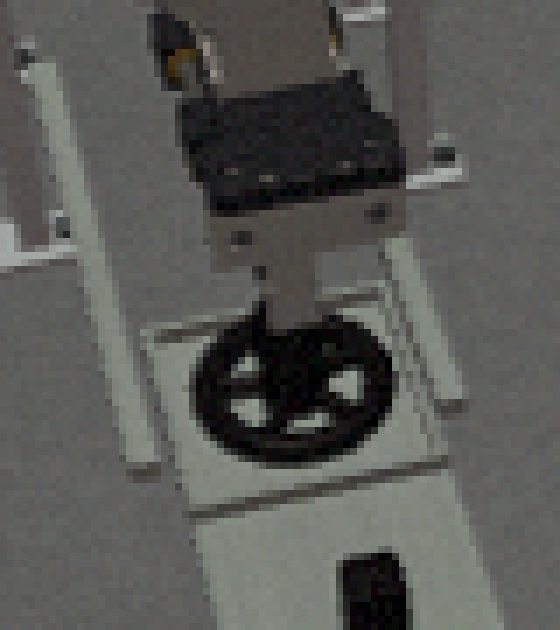

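```bash
python3 - <<'E'
import cell
print([n for n in dir(cell) if not n.startswith('__')])
print(getattr(cell,'nose_length',None), cell.read_state())
E
```

```text
['Unreachable', 'close_job', 'get_calibration', 'get_image', 'look_for', 'nose_length', 'read_state']
0.022 {'clock': 12.2667, 'qpos': array([-42.18088567,  21.96385537,  24.40400236, 118.00474173,
       -13.19439836,  42.59800662,  75.97426551]), 'joint_vel': array([ 0.03734847, -0.06049427, -0.0565923 , -0.02517155, -0.13494654,
       -0.09090393, -0.03726961]), 'effort': array([-1.18111545e-02, -7.09473038e+01,  8.69202465e+00, -3.33912563e+01,
        1.35545642e-02,  8.03121412e-02, -1.13716276e-03]), 'eef_pos': array([0.51365258, 0.14020724, 0.05765204]), 'eef_rot': array([-1.79995451e+02, -4.72733811e-03,  1.75542438e+02]), 'contact_force': array([ 1.07050242,  0.07381542, -0.32637154]), 'wrist_torque': array([-0.06154874, -0.00344338,  0.05780786]), 'opening': 0.022931409310675853}
```

Emit:
{"fn": "jog_arm", "kwargs": {"commands": [[0,0,0,0,0,0],[0,0,0,0,0,0],[0,0,0,0,0,0],[0,0,0,0,0,0],[0,0,0,0,0,0]], "jaw": 0.75}}

```text
clock: 12.68
eef_pos: [0.5136, 0.1402, 0.0576]
eef_rot: [-180.0, -0.0, 175.5]
contact_force: [0.4, -0.6, -1.0]
opening: 0.0529
```

Emit:
{"fn": "jog_arm", "kwargs": {"commands": [[0,0,0,0,0,0],[0,0,0,0,0,0],[0,0,-1,0,0,0],[0,0,-1,0,0,0],[0,0,0,0,0,0]]}}

```text
clock: 13.1
eef_pos: [0.5125, 0.1399, 0.0355]
eef_rot: [-179.9, -0.1, 175.6]
contact_force: [-0.6, -0.2, -0.9]
opening: 0.0708
```

Emit:
{"fn": "jog_arm", "kwargs": {"commands": [[0,0,-0.8,0,0,0],[0,0,-0.7,0,0,0],[0,0,0,0,0,0],[0,0,0,0,0,0]]}}

```text
clock: 13.43
eef_pos: [0.5134, 0.14, 0.0221]
eef_rot: [-180.0, -0.1, 175.5]
contact_force: [0.4, -0.2, 0.4]
opening: 0.0709
```

```bash
python3 - <<'E'
from h import *
snap('wrist','w7.png');snap('side','d7.png')
print(read_state()['eef_pos'],read_state()['contact_force'])
im,W=cloud('side');X,Y,Z=W[...,0],W[...,1],W[...,2]
m=(abs(im.mean(-1)-74)<14)&(abs(X-.513)<.012)&(Y<.135)&(Y>.08)&(Z>.02)&(Z<.15)
q=W[m];print(len(q),q[np.argsort(q[:,2])][:10].round(3).tolist())
cv2.imwrite('pics/d7b.png',cv2.resize(im[130:220,240:320,::-1],None,fx=7,fy=7,interpolation=cv2.INTER_NEAREST))
E
```

```text
[0.51380005 0.14014959 0.02275187] [-0.15382037 -0.35133384  0.36645238]
94 [[0.515, 0.088, 0.02], [0.512, 0.089, 0.02], [0.503, 0.088, 0.021], [0.523, 0.086, 0.023], [0.506, 0.088, 0.023], [0.504, 0.088, 0.025], [0.505, 0.095, 0.05], [0.515, 0.092, 0.052], [0.502, 0.094, 0.052], [0.502, 0.095, 0.054]]
```

View pics/d7b.png

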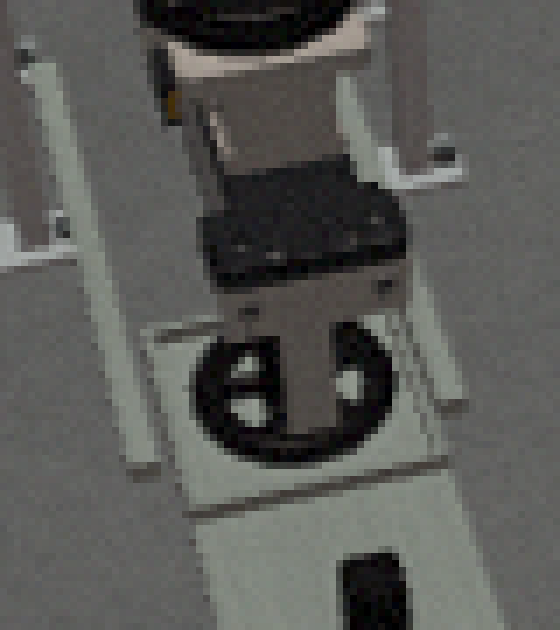

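View pics/w7.png

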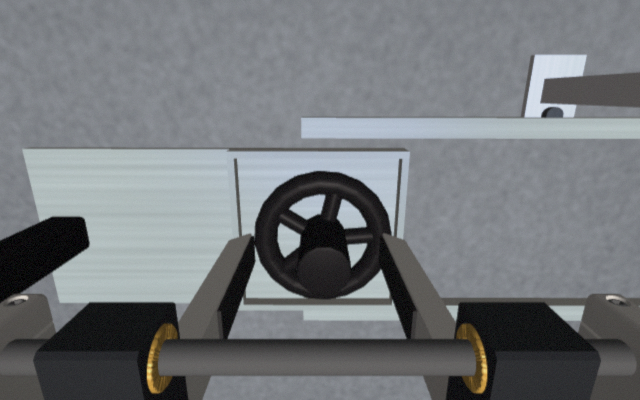

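Emit:
{"fn": "jog_arm", "kwargs": {"commands": [[0,0.1,0,0,0,0],[0,0,0,0,0,0],[0,0,0,0,0,0],[0,0,0,0,0,0],[0,0,0,0,0,0]], "jaw": 0, "squeeze": 30}}

```text
clock: 13.95
eef_pos: [0.5137, 0.1413, 0.0228]
eef_rot: [180.0, 0.0, 175.5]
contact_force: [-0.0, -0.5, 0.6]
opening: 0.0402
```

Emit:
{"fn": "jog_arm", "kwargs": {"commands": [[0,0,0,0,0,0],[0,0,0,0,0,0],[0,0,0,0,0,0],[0,0,0,0,0,0],[0,0,0,0,0,0]]}}

```text
clock: 14.37
eef_pos: [0.5138, 0.1413, 0.0227]
eef_rot: [180.0, 0.0, 175.5]
contact_force: [0.0, 1.8, 0.4]
opening: 0.0274
```

Emit:
{"fn": "jog_arm", "kwargs": {"commands": [[0,0,0,0,0,0],[0,0,0.5,0,0,0],[0,0,1,0,0,0],[0,0,2,0,0,0],[0,0,2.5,0,0,0]]}}

```text
clock: 14.78
eef_pos: [0.5127, 0.1405, 0.0829]
eef_rot: [-179.9, -0.1, 175.5]
contact_force: [-0.8, 0.4, -1.6]
opening: 0.0274
```

Emit:
{"fn": "jog_arm", "kwargs": {"commands": [[0,0,2.5,0,0,0],[0,0,1.5,0,0,0],[0,0,0,0,0,0],[0,0,0,0,0,0]]}}

```text
clock: 15.12
eef_pos: [0.514, 0.1413, 0.1235]
eef_rot: [179.9, 0.1, 175.5]
contact_force: [-0.1, -0.1, -3.4]
opening: 0.0276
```

```bash
python3 - <<'E'
from h import *
snap('wrist','w8.png');snap('side','d8.png')
s=read_state();print(s['eef_pos'],s['contact_force'],s['opening'])
im,W=cloud('wrist');X,Y,Z=W[...,0],W[...,1],W[...,2]
m=(im.max(-1)<60)&(np.hypot(X-.513,Y-.14)<.06)&(Z>.06)&(Z<.2)
q=W[m];print(np.histogram(q[:,2],bins=np.arange(.06,.18,.004)))
E
```

```text
[0.51303731 0.14103523 0.12193602] [ 0.07577303 -0.12066433 -4.3997203 ] 0.02702820308340102
(array([   0,    0,    0,    0,    0,    0,    0,    0,    0,    0,    0,
          0,    0,    0,   18,  221, 3013, 2635,  100,  126,  157,  158,
        171,  182,  204,  403, 1971,   76,   72]), array([0.06 , 0.064, 0.068, 0.072, 0.076, 0.08 , 0.084, 0.088, 0.092,
       0.096, 0.1  , 0.104, 0.108, 0.112, 0.116, 0.12 , 0.124, 0.128,
       0.132, 0.136, 0.14 , 0.144, 0.148, 0.152, 0.156, 0.16 , 0.164,
       0.168, 0.172, 0.176]))
```

View pics/d8.png

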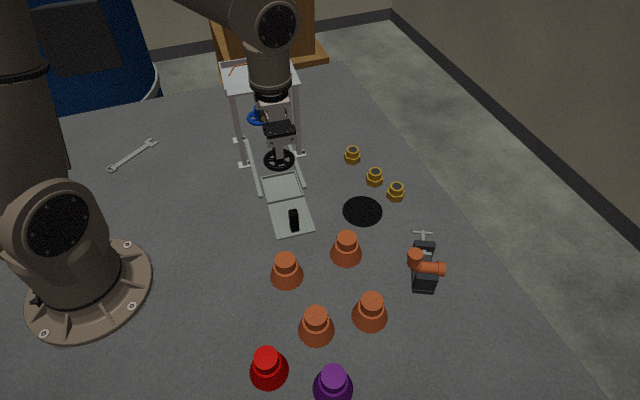

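Emit:
{"fn": "jog_arm", "kwargs": {"commands": [[1.5,-1.2,0,0,0,0],[2.6,-2.2,0,0,0,0],[2.8,-2.4,0,0,0,0],[2.8,-2.4,0,0,0,0],[2.8,-2.4,0,0,0,0]]}}

```text
clock: 15.63
eef_pos: [0.639, 0.034, 0.1211]
eef_rot: [-180.0, -0.1, 175.6]
contact_force: [0.9, 1.1, -1.9]
opening: 0.0274
```

Emit:
{"fn": "jog_arm", "kwargs": {"commands": [[2.6,-2.2,0,0,0,0],[1,-0.8,0,0,0,0],[0,0,0,0,0,0],[0,0,0,0,0,0],[0,0,0,0,0,0]]}}

```text
clock: 16.05
eef_pos: [0.6736, 0.0059, 0.1214]
eef_rot: [-180.0, -0.1, 175.6]
contact_force: [0.1, 0.9, -3.8]
opening: 0.0277
```

```bash
python3 - <<'E'
from h import *
snap('wrist','w9.png');snap('scene','s9.png');snap('side','d9.png')
s=read_state();print(s['eef_pos'],s['contact_force'],s['opening'])
# mat edge circle fit per camera
for n in('wrist','scene','side'):
    im,W=cloud(n);X,Y,Z=W[...,0],W[...,1],W[...,2]
    m=(im.max(-1)<45)&(np.hypot(X-.695,Y+.01)<.075)&(Z<.015)
    q=W[m];
    if len(q)<50: print(n,len(q));continue
    # project onto z=.003 and fit circle to hull w/ fixed r
    h=cv2.convexHull((q[:,:2]*1000).astype(np.float32))[:,0]
    from scipy.optimize import least_squares
    f=least_squares(lambda c:np.hypot(h[:,0]-c[0],h[:,1]-c[1])-55,[695,-10],loss='soft_l1');print(n,len(q),f.x,np.abs(f.fun).mean(),h.min(0),h.max(0))
# seat: bright tray region
im,W=cloud('scene')
E
```

```text
[0.67403129 0.00635654 0.12246822] [ 0.20066987  0.20950349 -2.59718726] 0.02711449742215603
wrist 2899 [697.74287187  -9.54412092] 1.709054428012421 [642.53644  -63.649025] [728.2071    41.640438]
scene 0
side 959 [694.94194111  -9.75440379] 1.0479537142311481 [640.50934 -64.52456] [747.92255  46.76132]
```

View pics/w9.png

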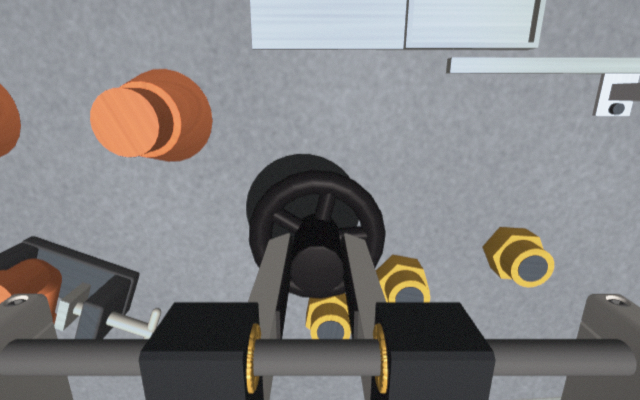

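View pics/d9.png

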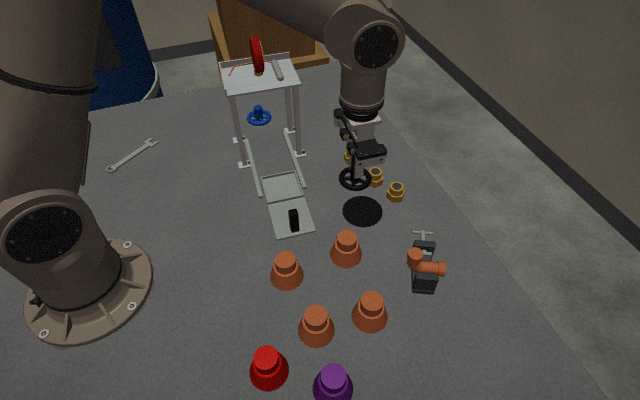

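Emit:
{"fn": "jog_arm", "kwargs": {"commands": [[1.1,-0.8,0,0,0,0],[1.1,-0.8,-1.5,0,0,0],[0,0,-2.5,0,0,0],[0,0,-2.5,0,0,0],[0,0,-2,0,0,0]]}}

```text
clock: 16.62
eef_pos: [0.696, -0.0099, 0.0362]
eef_rot: [180.0, -0.0, 175.6]
contact_force: [0.9, -0.4, -2.6]
opening: 0.0274
```

Emit:
{"fn": "jog_arm", "kwargs": {"commands": [[0,0,-1.2,0,0,0],[0,0,-0.8,0,0,0],[0,0,0,0,0,0],[0,0,0,0,0,0]]}}

```text
clock: 16.95
eef_pos: [0.697, -0.0106, 0.0184]
eef_rot: [180.0, 0.0, 175.6]
contact_force: [0.6, 0.3, -2.0]
opening: 0.0278
```

Emit:
{"fn": "jog_arm", "kwargs": {"commands": [[-0.1,0,-0.3,0,0,0],[0,0,-0.3,0,0,0],[0,0,-0.1,0,0,0],[0,0,0,0,0,0]]}}

```text
clock: 17.28
eef_pos: [0.6957, -0.0107, 0.0108]
eef_rot: [180.0, 0.0, 175.5]
contact_force: [-0.2, 0.1, -2.7]
opening: 0.0273
```

Emit:
{"fn": "jog_arm", "kwargs": {"commands": [[0,0,-0.1,0,0,0],[0,0,0,0,0,0],[0,0,0,0,0,0]]}}

```text
clock: 17.53
eef_pos: [0.6958, -0.0108, 0.0098]
eef_rot: [-180.0, 0.0, 175.5]
contact_force: [0.4, 0.0, -2.5]
opening: 0.0276
```

Emit:
{"fn": "jog_arm", "kwargs": {"commands": [[0,0,-0.1,0,0,0],[0,0,0,0,0,0],[0,0,0,0,0,0]]}}

```text
clock: 17.78
eef_pos: [0.6959, -0.0108, 0.0097]
eef_rot: [180.0, 0.0, 175.5]
contact_force: [-5.7, 0.7, 11.8]
opening: 0.0271
```

Emit:
{"fn": "jog_arm", "kwargs": {"commands": [[0,0,-0.1,0,0,0],[0,0,0,0,0,0],[0,0,0,0,0,0]]}}

```text
clock: 18.03
eef_pos: [0.6959, -0.0108, 0.0097]
eef_rot: [180.0, 0.0, 175.5]
contact_force: [-11.2, 1.0, 25.4]
opening: 0.0276
```

Emit:
{"fn": "jog_arm", "kwargs": {"commands": [[0,0,0.2,0,0,0],[0,0,0,0,0,0],[0,0,0,0,0,0],[0,0,0,0,0,0],[0,0,0,0,0,0]], "jaw": 0.7}}

```text
clock: 18.45
eef_pos: [0.6956, -0.0108, 0.0094]
eef_rot: [-180.0, -0.0, 175.5]
contact_force: [-0.0, 0.4, 0.2]
opening: 0.0573
```

Emit:
{"fn": "jog_arm", "kwargs": {"commands": [[0,0,0,0,0,0],[0,0,1,0,0,0],[0,0,3,0,0,0],[0,0,4,0,0,0],[0,0,4,0,0,0]]}}

```text
clock: 18.87
eef_pos: [0.6949, -0.0111, 0.1311]
eef_rot: [-180.0, -0.1, 175.5]
contact_force: [1.7, 0.2, 0.2]
opening: 0.0659
```

Emit:
{"fn": "jog_arm", "kwargs": {"commands": [[-1,-0.5,2,0,0,0],[-3,-1,0,0,0,0],[-3,-1,0,0,0,0],[-3,-1,0,0,0,0],[0,0,0,0,0,0]], "jaw": 1}}

```text
clock: 19.28
eef_pos: [0.5909, -0.0485, 0.1505]
eef_rot: [180.0, -0.1, 175.3]
contact_force: [0.7, 0.1, -0.0]
opening: 0.0933
```

```bash
cat > m3.py <<'E'
from h import *
import sys
from scipy.optimize import least_squares
t=sys.argv[1]
s=read_state();print(s['eef_pos'].round(4),s['eef_rot'].round(1))
for n in('scene','side','wrist'):
    snap(n,n[:2]+t+'.png')
    im,W=cloud(n);X,Y,Z=W[...,0],W[...,1],W[...,2]
    hsv=cv2.cvtColor(im,cv2.COLOR_RGB2HSV)
    # copper foot tops
    m=((hsv[...,0]>5)&(hsv[...,0]<17)&(hsv[...,1]>90)&(Z>.067)&(Z<.079)&(Y<0)).astype(np.uint8)
    k,l,st,ce=cv2.connectedComponentsWithStats(m)
    for i in range(1,k):
        if st[i,4]>50:
            q=W[l==i]; h=cv2.convexHull((q[:,:2]*1000).astype(np.float32))[:,0]
            f=least_squares(lambda c:np.hypot(h[:,0]-c[0],h[:,1]-c[1])-24,h.mean(0),loss='soft_l1')
            print(n,'cup',st[i,4],np.median(q,0).round(4),f.x.round(1),np.abs(f.fun).mean().round(2))
    q=W[(im.max(-1)<90)&(np.hypot(X-.696,Y+.01)<.03)&(Z>.04)&(Z<.07)]
    if len(q)>10: print(n,'hub',len(q),np.median(q,0).round(4),cv2.minEnclosingCircle((q[:,:2]*1000).astype(np.float32)))
E
python3 m3.py a
```

```text
[ 0.5909 -0.0485  0.1505] [ 1.800e+02 -1.000e-01  1.753e+02]
scene cup 126 [ 0.4647 -0.2838  0.0715] [ 464.1 -284.1] 2.04
scene cup 149 [ 0.5876 -0.2957  0.0713] [ 586.5 -296.1] 1.23
scene cup 155 [ 0.6035 -0.1247  0.0717] [ 600.7 -124.4] 0.78
scene hub 76 [ 0.7029 -0.0116  0.0513] ((698.6250610351562, -10.799936294555664), 14.599322319030762)
side cup 272 [ 0.5969 -0.1254  0.0725] [ 597.  -124.3] 0.63
side cup 313 [ 0.4398 -0.1332  0.0725] [ 440.3 -130.8] 0.55
side cup 391 [ 0.5815 -0.2968  0.0727] [ 582.1 -295.6] 0.5
side cup 410 [ 0.4593 -0.285   0.0726] [ 459.7 -283.8] 0.48
side hub 96 [ 0.6913 -0.0156  0.0529] ((693.258544921875, -12.170177459716797), 14.606168746948242)
wrist cup 2145 [ 0.4521 -0.1313  0.0711] [ 443.2 -131.3] 0.1
wrist cup 840 [ 0.4684 -0.2658  0.0709] [ 462.6 -283.4] 0.36
wrist cup 2334 [ 0.5852 -0.2924  0.0711] [ 585.3 -295.1] 0.54
wrist cup 2419 [ 0.5991 -0.1234  0.071 ] [ 600.3 -124. ] 0.2
wrist hub 705 [ 0.6939 -0.012   0.0515] ((696.830322265625, -11.915910720825195), 14.280113220214844)
```

View pics/wra.png

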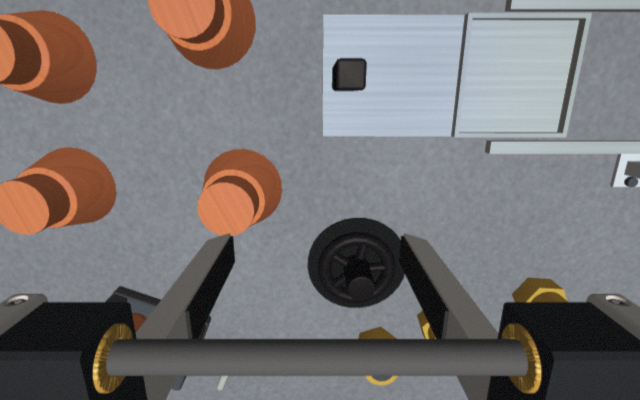

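View pics/sia.png

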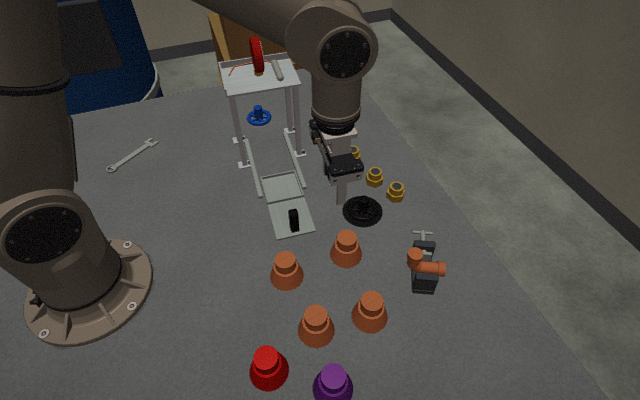

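```bash
cat > seat.py <<'E'
from h import *
z=np.load('/tmp/wrist.npz')
im=z['im'][...,::-1].copy()
def pr(w):
    c=(np.atleast_2d(w)-z['p'])@z['R'];q=c@z['K'].T;return q[:,:2]/q[:,2:]
import sys
cx,cy,a=float(sys.argv[1]),float(sys.argv[2]),np.deg2rad(float(sys.argv[3]))
u=np.array([np.cos(a),np.sin(a),0]);v=np.array([-np.sin(a),np.cos(a),0])
c=np.array([cx,cy,0])
for h,col in((.016,(0,0,255)),(.024,(0,255,0))):
    P=pr(np.array([c+.048*(i*u+j*v)+[0,0,h] for i,j in((1,1),(1,-1),(-1,-1),(-1,1))]))
    cv2.polylines(im,[np.round(P*8).astype(np.int32)],True,col,1,shift=3)
P=pr(np.array([c-.155*v+.011*(i*u+j*v)+[0,0,.086] for i,j in((1,1),(1,-1),(-1,-1),(-1,1))]))
cv2.polylines(im,[np.round(P*8).astype(np.int32)],True,(255,0,255),1,shift=3)
cv2.imwrite('pics/'+sys.argv[4],cv2.resize(im[0:160,300:620],None,fx=2.5,fy=2.5))
E
python3 seat.py .513 .1385 -4.4 seat1.png
```

```text
(no output)
```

View pics/seat1.png

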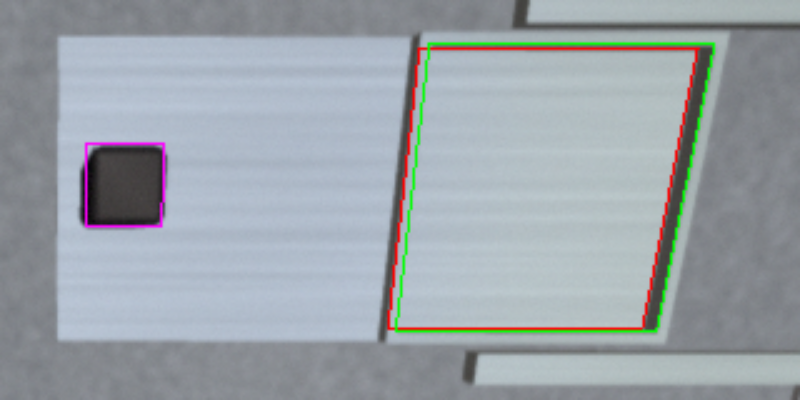

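Emit:
{"fn": "jog_arm", "kwargs": {"commands": [[0.3,-2.5,0,0,0,0],[0.3,-2.5,0,0,0,0],[0.3,-2.5,-2,0,0,0],[0,0,-3.5,0,0,0],[0,0,-3,0,0,0]]}}

```text
clock: 19.85
eef_pos: [0.606, -0.1224, 0.0637]
eef_rot: [-180.0, 0.1, 175.5]
contact_force: [0.1, -0.0, -0.9]
opening: 0.0942
```

Emit:
{"fn": "jog_arm", "kwargs": {"commands": [[0,0,-1,0,0,0],[0,0,0,0,0,0],[0,0,0,0,0,0]]}}

```text
clock: 20.1
eef_pos: [0.6054, -0.1206, 0.0552]
eef_rot: [-180.0, -0.0, 175.6]
contact_force: [0.3, -0.7, 0.3]
opening: 0.0942
```

```bash
python3 - <<'E'
from h import *
snap('wrist','w10.png')
s=read_state();print(s['eef_pos'],s['contact_force'],s['opening'])
im,W=cloud('wrist');X,Y,Z=W[...,0],W[...,1],W[...,2]
hsv=cv2.cvtColor(im,cv2.COLOR_RGB2HSV)
m=(hsv[...,0]>5)&(hsv[...,0]<17)&(hsv[...,1]>90)&(Z>.067)&(Z<.079)&(np.hypot(X-.6,Y+.124)<.05)
q=W[m];print(len(q),cv2.minEnclosingCircle((q[:,:2]*1000).astype(np.float32)))
E
```

```text
[ 0.60590423 -0.12070565  0.05604627] [ 0.79203202 -0.80038581  0.29538094] 0.09383559373775963
5289 ((599.7117919921875, -124.59400939941406), 24.082433700561523)
```

View pics/w10.png

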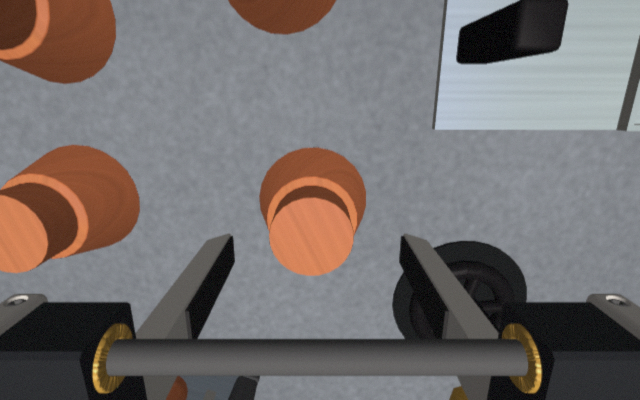

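Emit:
{"fn": "jog_arm", "kwargs": {"commands": [[-0.3,-0.2,-0.6,0,0,0],[-0.3,-0.2,-0.8,0,0,0],[0,0,-0.8,0,0,0],[0,0,-0.5,0,0,0],[0,0,0,0,0,0]]}}

```text
clock: 20.57
eef_pos: [0.598, -0.1246, 0.0265]
eef_rot: [180.0, -0.1, 175.5]
contact_force: [-0.2, 0.4, -0.6]
opening: 0.094
```

Emit:
{"fn": "jog_arm", "kwargs": {"commands": [[0,0,0,0,0,0],[0,0,0,0,0,0],[0,0,0,0,0,0],[0,0,0,0,0,0],[0,0,0,0,0,0]], "jaw": 0, "squeeze": 25}}

```text
clock: 20.98
eef_pos: [0.5988, -0.1248, 0.0279]
eef_rot: [-180.0, 0.0, 175.5]
contact_force: [-0.5, 0.8, -0.3]
opening: 0.0641
```

Emit:
{"fn": "jog_arm", "kwargs": {"commands": [[0,0,0,0,0,0],[0,0,0,0,0,0],[0,0,0,0,0,0],[0,0,0,0,0,0]]}}

```text
clock: 21.32
eef_pos: [0.5988, -0.1247, 0.0277]
eef_rot: [180.0, 0.0, 175.6]
contact_force: [-0.6, 0.1, 1.1]
opening: 0.0476
```

Emit:
{"fn": "jog_arm", "kwargs": {"commands": [[0,0,0.5,0,0,0],[0,0,2,0,0,0],[0,0,3.5,0,0,0],[0,0,3.5,0,0,0],[-0.4,1.2,2.7,0,0,0]]}}

```text
clock: 21.73
eef_pos: [0.595, -0.1153, 0.1524]
eef_rot: [-179.9, 0.1, 175.4]
contact_force: [0.5, 0.3, -1.8]
opening: 0.0478
```

Emit:
{"fn": "jog_arm", "kwargs": {"commands": [[-1,3,0,0,0,0],[-1.2,3.5,0,0,0,0],[-1.2,3.5,0,0,0,0],[-1.2,3.5,0,0,0,0],[-1.2,3.5,0,0,0,0]]}}

```text
clock: 22.15
eef_pos: [0.5357, 0.0585, 0.15]
eef_rot: [180.0, 0.0, 175.5]
contact_force: [1.4, 0.6, -1.5]
opening: 0.0475
```

Emit:
{"fn": "jog_arm", "kwargs": {"commands": [[-1.2,3.5,0,0,0,0],[-1,3,0,0,0,0],[-0.3,1.6,0,0,0,0],[0,0,0,0,0,0],[0,0,0,0,0,0]]}}

```text
clock: 22.57
eef_pos: [0.5114, 0.1389, 0.1498]
eef_rot: [-180.0, -0.0, 175.7]
contact_force: [0.6, -0.0, -2.0]
opening: 0.0476
```

Emit:
{"fn": "jog_arm", "kwargs": {"commands": [[0,0,-1.5,0,0,0],[0,0,-2.5,0,0,0],[0,0,-2.5,0,0,0],[0,0,-2,0,0,0],[0,0,-1.2,0,0,0]]}}

```text
clock: 22.98
eef_pos: [0.5111, 0.1364, 0.0509]
eef_rot: [-179.9, -0.1, 175.4]
contact_force: [0.3, 0.1, -1.6]
opening: 0.0474
```

Emit:
{"fn": "jog_arm", "kwargs": {"commands": [[0,0,-0.5,0,0,0],[0,0,-0.2,0,0,0],[0,0,-0.1,0,0,0],[0,0,0,0,0,0],[0,0,0,0,0,0]]}}

```text
clock: 23.4
eef_pos: [0.5123, 0.1383, 0.0456]
eef_rot: [180.0, 0.1, 175.5]
contact_force: [0.1, -0.0, -2.7]
opening: 0.0479
```

Emit:
{"fn": "jog_arm", "kwargs": {"commands": [[0,0,-0.1,0,0,0],[0,0,-0.1,0,0,0],[0,0,0,0,0,0],[0,0,0,0,0,0]]}}

```text
clock: 23.73
eef_pos: [0.5123, 0.1386, 0.0436]
eef_rot: [179.9, 0.1, 175.6]
contact_force: [-2.9, -1.7, 12.2]
opening: 0.0472
```

Emit:
{"fn": "jog_arm", "kwargs": {"commands": [[0,0,-0.1,0,0,0],[0,0,0,0,0,0],[0,0,0,0,0,0]]}}

```text
clock: 23.98
eef_pos: [0.5126, 0.1386, 0.0432]
eef_rot: [179.9, 0.1, 175.5]
contact_force: [-5.2, -2.2, 25.6]
opening: 0.0478
```

Seated. Release and go up, then on to the next cup.

Emit:
{"fn": "jog_arm", "kwargs": {"commands": [[0,0,0.2,0,0,0],[0,0,0,0,0,0],[0,0,0,0,0,0],[0,0,0,0,0,0],[0,0,0,0,0,0]], "jaw": 1}}

```text
clock: 24.4
eef_pos: [0.5116, 0.1383, 0.0436]
eef_rot: [-180.0, -0.0, 175.6]
contact_force: [-0.1, -0.6, -0.3]
opening: 0.0775
```

Emit:
{"fn": "jog_arm", "kwargs": {"commands": [[0,0,0,0,0,0],[0,0,1.5,0,0,0],[0,0,3.5,0,0,0],[0,0,4,0,0,0],[-0.5,-2,3,0,0,0]]}}

```text
clock: 24.82
eef_pos: [0.5075, 0.1208, 0.1659]
eef_rot: [180.0, 0.1, 175.7]
contact_force: [0.6, 1.2, 0.3]
opening: 0.0939
```

Emit:
{"fn": "jog_arm", "kwargs": {"commands": [[-1,-3.5,0,0,0,0],[-1,-3.5,0,0,0,0],[-1,-3.5,0,0,0,0],[0,0,0,0,0,0],[0,0,0,0,0,0]]}}

```text
clock: 25.23
eef_pos: [0.4763, 0.0116, 0.1639]
eef_rot: [180.0, 0.0, 175.4]
contact_force: [0.8, 0.8, -0.1]
opening: 0.094
```

```bash
cat > m4.py <<'E'
from h import *
import sys
from scipy.optimize import least_squares
t=sys.argv[1]
s=read_state();print(s['eef_pos'].round(4),s['eef_rot'].round(1))
for n in ('side','wrist'):
    snap(n,n[:2]+t+'.png')
    im,W=cloud(n);X,Y,Z=W[...,0],W[...,1],W[...,2]
    hsv=cv2.cvtColor(im,cv2.COLOR_RGB2HSV)
    cop=(hsv[...,0]>5)&(hsv[...,0]<17)&(hsv[...,1]>90)
    for lo,hi in((.066,.079),(.083,.095),(.111,.123),(.139,.151),(.167,.179)):
        m=(cop&(Z>lo)&(Z<hi)&(X<.68)&((Y<0)==(lo<.07))).astype(np.uint8)
        m=cv2.morphologyEx(m,cv2.MORPH_OPEN,np.ones((3,3),np.uint8))
        k,l,st,ce=cv2.connectedComponentsWithStats(m)
        for i in range(1,k):
            if st[i,4]>120:
                q=W[l==i]; h=cv2.convexHull((q[:,:2]*1000).astype(np.float32))[:,0]
                f=least_squares(lambda c:np.hypot(h[:,0]-c[0],h[:,1]-c[1])-24,h.mean(0),loss='soft_l1')
                print(n,'cup',st[i,4],np.median(q,0).round(4),f.x.round(1),np.abs(f.fun).mean().round(2))
E
python3 m4.py b
```

```text
[0.4763 0.0116 0.1639] [180.    0.  175.4]
side cup 312 [ 0.4397 -0.1337  0.0725] [ 440.1 -131.7] 0.59
side cup 382 [ 0.5808 -0.2963  0.0727] [ 581.9 -295.8] 0.56
side cup 421 [ 0.4592 -0.2854  0.0727] [ 459.6 -284. ] 0.41
wrist cup 2522 [ 0.4416 -0.1297  0.0712] [ 442.3 -130.9] 0.2
wrist cup 290 [ 0.4672 -0.2623  0.0703] [ 461.6 -282.8] 0.33
wrist cup 2377 [0.5111 0.1373 0.087 ] [512.3 137.8] 0.31
```

View pics/wrb.png

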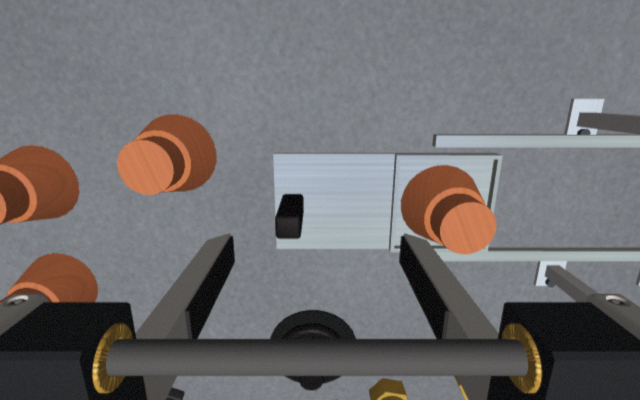

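View pics/sib.png

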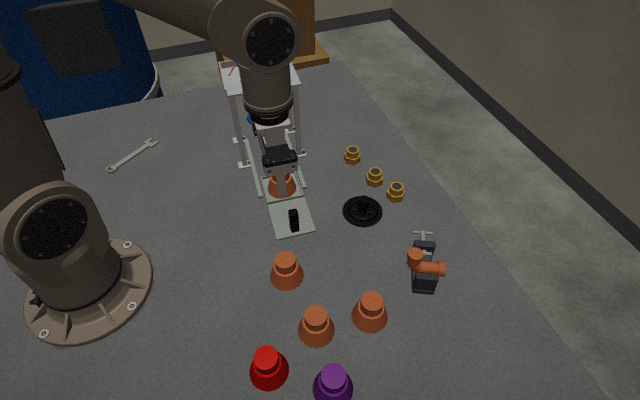

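Emit:
{"fn": "jog_arm", "kwargs": {"commands": [[-0.7,-3,0,0,0,0],[-0.8,-3.5,0,0,0,0],[-0.9,-3.5,-2,0,0,0],[-0.7,-3,-3,0,0,0],[-0.3,-1.25,-3,0,0,0]]}}

```text
clock: 25.75
eef_pos: [0.4431, -0.1308, 0.0843]
eef_rot: [-180.0, 0.1, 175.5]
contact_force: [1.9, 1.0, -0.9]
opening: 0.0941
```

Emit:
{"fn": "jog_arm", "kwargs": {"commands": [[0,0,-2,0,0,0],[0,0,0,0,0,0],[0,0,0,0,0,0],[0,0,0,0,0,0]]}}

```text
clock: 26.08
eef_pos: [0.4438, -0.1277, 0.0654]
eef_rot: [-180.0, 0.0, 175.6]
contact_force: [0.3, -0.5, 0.1]
opening: 0.0933
```

```bash
python3 m4.py c | grep -v side
```

```text
[ 0.4438 -0.1277  0.0654] [-180.     0.   175.6]
wrist cup 4747 [ 0.4405 -0.1317  0.0713] [ 441.8 -131.7] 0.28
wrist cup 3797 [ 0.4568 -0.2816  0.0712] [ 461.  -283.8] 0.78
```

Emit:
{"fn": "jog_arm", "kwargs": {"commands": [[-0.1,-0.2,-1,0,0,0],[-0.1,-0.2,-1.2,0,0,0],[0,0,-1,0,0,0],[0,0,-0.5,0,0,0],[0,0,0,0,0,0]]}}

```text
clock: 26.6
eef_pos: [0.4403, -0.1322, 0.0266]
eef_rot: [-180.0, -0.1, 175.5]
contact_force: [-0.2, -0.3, 1.2]
opening: 0.094
```

Emit:
{"fn": "jog_arm", "kwargs": {"commands": [[0,0,0,0,0,0],[0,0,0,0,0,0],[0,0,0,0,0,0],[0,0,0,0,0,0],[0,0,0,0,0,0]], "jaw": 0, "squeeze": 25}}

```text
clock: 27.02
eef_pos: [0.4411, -0.1323, 0.0279]
eef_rot: [180.0, 0.0, 175.6]
contact_force: [-1.1, -0.5, 0.5]
opening: 0.0642
```

Emit:
{"fn": "jog_arm", "kwargs": {"commands": [[0,0,0,0,0,0],[0,0,0,0,0,0],[0,0,0,0,0,0],[0,0,0,0,0,0]]}}

```text
clock: 27.35
eef_pos: [0.441, -0.1323, 0.0277]
eef_rot: [180.0, 0.0, 175.5]
contact_force: [-0.4, 1.3, 2.7]
opening: 0.0474
```

```bash
python3 m4.py d | grep -v side
```

```text
[ 0.441  -0.1323  0.0277] [180.    0.  175.5]
wrist cup 6845 [ 0.4399 -0.1333  0.0712] [ 441.8 -133.5] 0.23
wrist cup 1770 [ 0.451  -0.2681  0.0708] [ 460.9 -283.7] 1.29
```

Emit:
{"fn": "jog_arm", "kwargs": {"commands": [[0,0,0.5,0,0,0],[0,0,2,0,0,0],[0,0,3.5,0,0,0],[0,0,4,0,0,0],[0.4,1.2,3.7,0,0,0]]}}

```text
clock: 27.87
eef_pos: [0.4434, -0.1227, 0.1663]
eef_rot: [-179.9, -0.1, 175.3]
contact_force: [0.9, -0.0, -1.1]
opening: 0.0474
```

Emit:
{"fn": "jog_arm", "kwargs": {"commands": [[0.8,3,0,0,0,0],[0.9,3.5,0,0,0,0],[0.9,3.5,0,0,0,0],[0.9,3.5,0,0,0,0],[0.9,3.5,0,0,0,0]]}}

```text
clock: 28.28
eef_pos: [0.4888, 0.0512, 0.165]
eef_rot: [180.0, 0.0, 175.5]
contact_force: [1.6, 0.1, -2.7]
opening: 0.0477
```

Emit:
{"fn": "jog_arm", "kwargs": {"commands": [[0.9,3.5,0,0,0,0],[0.7,3,0,0,0,0],[0.4,1.6,0,0,0,0],[0,0,0,0,0,0],[0,0,0,0,0,0]]}}

```text
clock: 28.7
eef_pos: [0.5087, 0.1306, 0.1644]
eef_rot: [-179.9, -0.0, 175.6]
contact_force: [0.1, -0.4, -1.2]
opening: 0.0477
```

Emit:
{"fn": "jog_arm", "kwargs": {"commands": [[0.28,0.75,0,0,0,0],[0,0,-1,0,0,0],[0,0,-1.5,0,0,0],[0,0,0,0,0,0],[0,0,0,0,0,0]]}}

```text
clock: 29.12
eef_pos: [0.5112, 0.1372, 0.1389]
eef_rot: [-179.9, -0.1, 175.5]
contact_force: [-0.0, 0.4, -1.6]
opening: 0.0475
```

```bash
python3 m4.py e
```

```text
[0.5112 0.1372 0.1389] [-1.799e+02 -1.000e-01  1.755e+02]
side cup 389 [ 0.5455 -0.2932  0.0727] [ 546.5 -291.6] 0.51
side cup 409 [ 0.4593 -0.2853  0.0726] [ 459.7 -284.1] 0.4
wrist cup 912 [0.4786 0.1404 0.1176] [493.3 137.4] 6.14
wrist cup 1230 [0.4862 0.139  0.145 ] [502.1 136.4] 4.78
wrist cup 604 [0.4912 0.1385 0.1732] [512.7 136.3] 0.09
```

View pics/sie.png

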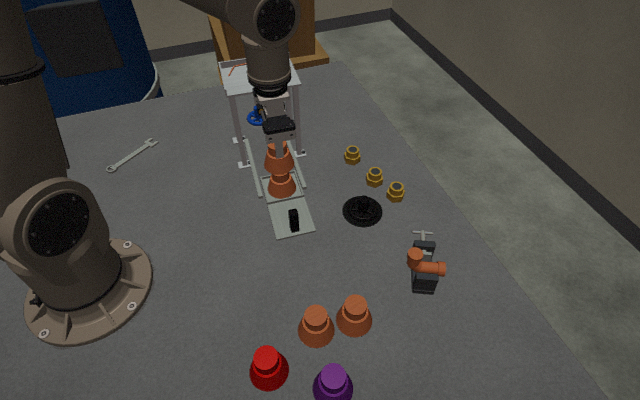

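Emit:
{"fn": "jog_arm", "kwargs": {"commands": [[0,0.12,-1,0,0,0],[0,0,-1.2,0,0,0],[0,0,-1.2,0,0,0],[0,0,-1,0,0,0],[0,0,-0.8,0,0,0]]}}

```text
clock: 29.63
eef_pos: [0.5115, 0.1393, 0.0866]
eef_rot: [-180.0, -0.0, 175.5]
contact_force: [0.1, -0.4, -1.6]
opening: 0.0477
```

Emit:
{"fn": "jog_arm", "kwargs": {"commands": [[0,0,-0.5,0,0,0],[0,0,-0.4,0,0,0],[0,0,-0.2,0,0,0],[0,0,-0.1,0,0,0],[0,0,0,0,0,0]]}}

```text
clock: 30.05
eef_pos: [0.5118, 0.1394, 0.0757]
eef_rot: [180.0, 0.0, 175.5]
contact_force: [-0.3, -0.6, -2.4]
opening: 0.0475
```

Emit:
{"fn": "jog_arm", "kwargs": {"commands": [[0,-0.05,-0.2,0,0,0],[0,0,-0.1,0,0,0],[0,0,-0.1,0,0,0],[0,0,0,0,0,0]]}}

```text
clock: 30.38
eef_pos: [0.5118, 0.1389, 0.0717]
eef_rot: [180.0, 0.0, 175.5]
contact_force: [-0.2, -0.2, -0.1]
opening: 0.0473
```

Emit:
{"fn": "jog_arm", "kwargs": {"commands": [[0,0,-0.1,0,0,0],[0,0,0,0,0,0],[0,0,0,0,0,0]]}}

```text
clock: 30.63
eef_pos: [0.5121, 0.139, 0.0715]
eef_rot: [180.0, 0.0, 175.5]
contact_force: [-5.2, -1.5, 18.5]
opening: 0.0475
```

Emit:
{"fn": "jog_arm", "kwargs": {"commands": [[0,0,0.2,0,0,0],[0,0,0,0,0,0],[0,0,0,0,0,0],[0,0,0,0,0,0],[0,0,0,0,0,0]], "jaw": 1}}

```text
clock: 31.05
eef_pos: [0.5117, 0.1388, 0.0725]
eef_rot: [-180.0, -0.0, 175.5]
contact_force: [0.6, 0.1, 0.1]
opening: 0.0775
```

Emit:
{"fn": "jog_arm", "kwargs": {"commands": [[0,0,0,0,0,0],[0,0,1.5,0,0,0],[0,0,3.5,0,0,0],[0,0,4,0,0,0],[0.2,-2,1,0,0,0]]}}

```text
clock: 31.47
eef_pos: [0.5155, 0.122, 0.1772]
eef_rot: [179.8, 0.2, 175.7]
contact_force: [0.3, 0.6, 1.4]
opening: 0.0939
```

Emit:
{"fn": "jog_arm", "kwargs": {"commands": [[0.3,-3.5,0,0,0,0],[0.3,-3.8,0,0,0,0],[0.3,-3.8,0,0,0,0],[0.3,-3.8,0,0,0,0],[0.3,-3.8,0,0,0,0]]}}

```text
clock: 31.88
eef_pos: [0.5285, -0.0698, 0.1727]
eef_rot: [180.0, 0.0, 175.6]
contact_force: [1.3, 0.1, 0.3]
opening: 0.094
```

Emit:
{"fn": "jog_arm", "kwargs": {"commands": [[0.3,-3.8,0,0,0,0],[0.3,-3.8,0,0,0,0],[0.3,-3.8,0,0,0,0],[0,0,0,0,0,0],[0,0,0,0,0,0]]}}

```text
clock: 32.3
eef_pos: [0.5371, -0.1847, 0.1724]
eef_rot: [-179.9, -0.0, 175.3]
contact_force: [-0.5, 0.5, -0.7]
opening: 0.0942
```

```bash
python3 m4.py f
```

```text
[ 0.5371 -0.1847  0.1724] [-179.9   -0.   175.3]
side cup 396 [ 0.5462 -0.2931  0.0727] [ 546.3 -291.7] 0.34
side cup 413 [ 0.4593 -0.2851  0.0727] [ 459.6 -284.1] 0.39
side cup 195 [0.5096 0.1358 0.117 ] [510.4 137.8] 0.83
wrist cup 2664 [ 0.4612 -0.2826  0.0713] [ 461.9 -283.4] 0.24
wrist cup 2099 [ 0.5474 -0.2902  0.0712] [ 548.7 -290.8] 0.24
```

View pics/sif.png

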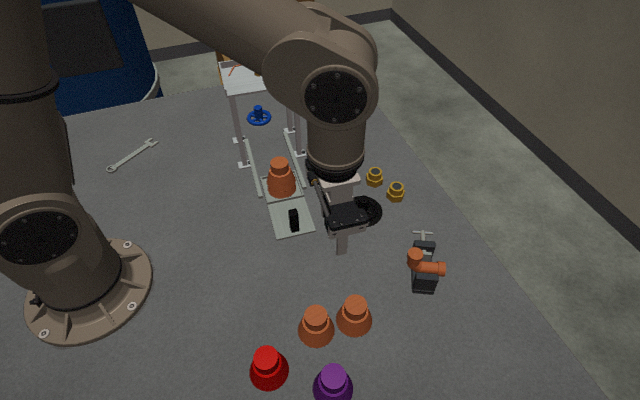

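View pics/wrf.png

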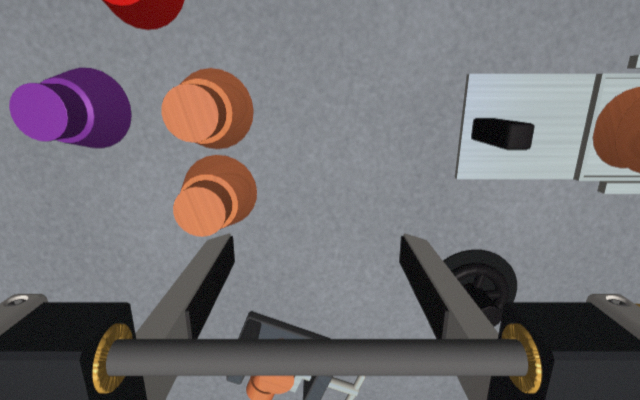

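Emit:
{"fn": "jog_arm", "kwargs": {"commands": [[0.4,-3.6,-1,0,0,0],[0.4,-3.6,-3,0,0,0],[0.3,-3.4,-3,0,0,0],[0,0,-3,0,0,0],[0,0,0,0,0,0]]}}

```text
clock: 32.82
eef_pos: [0.5455, -0.2799, 0.0735]
eef_rot: [179.9, -0.4, 175.5]
contact_force: [-0.4, 0.9, -0.3]
opening: 0.0938
```

Emit:
{"fn": "jog_arm", "kwargs": {"commands": [[0,0,-1,0,0,0],[0,0,0,0,0,0],[0,0,0,0,0,0]]}}

```text
clock: 33.07
eef_pos: [0.549, -0.2799, 0.0696]
eef_rot: [180.0, 0.1, 175.7]
contact_force: [-0.5, 0.6, 0.5]
opening: 0.0942
```

```bash
python3 m4.py g | grep -v side
```

```text
[ 0.549  -0.2799  0.0696] [1.800e+02 1.000e-01 1.757e+02]
wrist cup 6490 [ 0.4606 -0.2847  0.0714] [ 461.5 -284.8] 0.21
wrist cup 4538 [ 0.5467 -0.2923  0.0713] [ 548.1 -292.5] 0.23
```

Emit:
{"fn": "jog_arm", "kwargs": {"commands": [[-0.1,-0.6,-0.5,0,0,0],[0,-0.55,-1,0,0,0],[0,0,-1.2,0,0,0],[0,0,-1,0,0,0],[0,0,-0.4,0,0,0]]}}

```text
clock: 33.58
eef_pos: [0.5459, -0.2923, 0.0252]
eef_rot: [180.0, -0.1, 175.5]
contact_force: [-0.6, -0.5, -0.8]
opening: 0.0939
```

Emit:
{"fn": "jog_arm", "kwargs": {"commands": [[0,0,0,0,0,0],[0,0,0,0,0,0]]}}

```text
clock: 33.75
eef_pos: [0.5467, -0.2927, 0.027]
eef_rot: [180.0, -0.1, 175.5]
contact_force: [0.8, -0.9, -0.3]
opening: 0.0944
```

Emit:
{"fn": "jog_arm", "kwargs": {"commands": [[0.1,0,0.1,0,0,0],[0,0,0,0,0,0],[0,0,0,0,0,0],[0,0,0,0,0,0],[0,0,0,0,0,0]], "jaw": 0, "squeeze": 25}}

```text
clock: 34.17
eef_pos: [0.5481, -0.2927, 0.0287]
eef_rot: [-180.0, 0.0, 175.5]
contact_force: [0.7, -0.3, -0.6]
opening: 0.0641
```

Emit:
{"fn": "jog_arm", "kwargs": {"commands": [[0,0,0,0,0,0],[0,0,0,0,0,0],[0,0,0,0,0,0],[0,0,0,0,0,0]]}}

```text
clock: 34.5
eef_pos: [0.548, -0.2926, 0.0285]
eef_rot: [180.0, -0.0, 175.6]
contact_force: [-0.3, 1.0, 0.9]
opening: 0.0474
```

```bash
python3 m4.py h | grep -v side
```

```text
[ 0.548  -0.2926  0.0285] [180.   -0.  175.6]
wrist cup 10458 [ 0.4605 -0.2846  0.0713] [ 461.6 -284.5] 0.14
wrist cup 6813 [ 0.5463 -0.2937  0.0712] [ 548.1 -293.8] 0.18
```

Emit:
{"fn": "jog_arm", "kwargs": {"commands": [[0,0,0.5,0,0,0],[0,0,2,0,0,0],[0,0,3.5,0,0,0],[0,0,4,0,0,0],[0,0.5,4,0,0,0]]}}

```text
clock: 35.02
eef_pos: [0.5469, -0.2887, 0.17]
eef_rot: [-180.0, -0.1, 175.5]
contact_force: [1.6, -0.7, -0.9]
opening: 0.0479
```

Emit:
{"fn": "jog_arm", "kwargs": {"commands": [[-0.2,2,2.2,0,0,0],[-0.3,3.5,0,0,0,0],[-0.3,3.8,0,0,0,0],[-0.3,3.8,0,0,0,0],[-0.3,3.8,0,0,0,0]]}}

```text
clock: 35.43
eef_pos: [0.5334, -0.1174, 0.1909]
eef_rot: [180.0, 0.0, 175.5]
contact_force: [2.0, 0.5, -0.9]
opening: 0.0474
```

Emit:
{"fn": "jog_arm", "kwargs": {"commands": [[-0.3,3.8,0,0,0,0],[-0.3,3.8,0,0,0,0],[-0.3,3.8,0,0,0,0],[-0.3,3.8,0,0,0,0],[-0.3,3.8,0,0,0,0]]}}

```text
clock: 35.85
eef_pos: [0.5184, 0.0729, 0.1909]
eef_rot: [180.0, 0.0, 175.5]
contact_force: [0.7, 0.7, -1.8]
opening: 0.0477
```

Emit:
{"fn": "jog_arm", "kwargs": {"commands": [[-0.3,3,0,0,0,0],[-0.3,2,0,0,0,0],[0,0,0,0,0,0],[0,0,0,0,0,0],[0,0,0,0,0,0]]}}

```text
clock: 36.27
eef_pos: [0.5131, 0.1203, 0.1906]
eef_rot: [-180.0, 0.0, 175.5]
contact_force: [0.1, -0.3, -1.7]
opening: 0.048
```

Emit:
{"fn": "jog_arm", "kwargs": {"commands": [[-0.1,1.2,0,0,0,0],[0,0.6,-1,0,0,0],[0,0,-1.4,0,0,0],[0,0,0,0,0,0],[0,0,0,0,0,0]]}}

```text
clock: 36.68
eef_pos: [0.5116, 0.1388, 0.1657]
eef_rot: [-179.9, -0.1, 175.5]
contact_force: [0.5, 0.1, -2.4]
opening: 0.0476
```

Emit:
{"fn": "jog_arm", "kwargs": {"commands": [[0.05,0,-1,0,0,0],[0,0,-1.3,0,0,0],[0,0,-1.3,0,0,0],[0,0,-1,0,0,0],[0,0,-0.8,0,0,0]]}}

```text
clock: 37.1
eef_pos: [0.5124, 0.139, 0.1115]
eef_rot: [-180.0, -0.0, 175.5]
contact_force: [0.3, -0.9, -1.6]
opening: 0.0475
```

Emit:
{"fn": "jog_arm", "kwargs": {"commands": [[0,0,-0.4,0,0,0],[0,0,-0.3,0,0,0],[0,0,0,0,0,0],[0,0,0,0,0,0]]}}

```text
clock: 37.43
eef_pos: [0.5127, 0.1393, 0.1058]
eef_rot: [180.0, 0.0, 175.5]
contact_force: [0.4, 0.7, -2.1]
opening: 0.0478
```

Emit:
{"fn": "jog_arm", "kwargs": {"commands": [[0,-0.03,-0.2,0,0,0],[0,0,-0.2,0,0,0],[0,0,-0.1,0,0,0],[0,0,0,0,0,0]]}}

```text
clock: 37.77
eef_pos: [0.5125, 0.139, 0.1005]
eef_rot: [180.0, 0.0, 175.5]
contact_force: [-0.4, 0.2, -1.3]
opening: 0.0475
```

Emit:
{"fn": "jog_arm", "kwargs": {"commands": [[0,0,-0.1,0,0,0],[0,0,0,0,0,0],[0,0,0,0,0,0]]}}

```text
clock: 38.02
eef_pos: [0.5128, 0.1391, 0.1004]
eef_rot: [180.0, 0.0, 175.5]
contact_force: [-4.6, -1.4, 16.3]
opening: 0.0474
```

Emit:
{"fn": "jog_arm", "kwargs": {"commands": [[0,0,0.1,0,0,0],[0,0,0,0,0,0],[0,0,0,0,0,0],[0,0,0,0,0,0],[0,0,0,0,0,0]], "jaw": 1}}

```text
clock: 38.43
eef_pos: [0.5124, 0.139, 0.1004]
eef_rot: [-180.0, -0.0, 175.5]
contact_force: [-0.2, 0.6, -0.6]
opening: 0.0774
```

Emit:
{"fn": "jog_arm", "kwargs": {"commands": [[0,0,0,0,0,0],[0,0,1.5,0,0,0],[0,0,3.5,0,0,0],[0,0,4,0,0,0],[-0.2,-2,1,0,0,0]]}}

```text
clock: 38.85
eef_pos: [0.5127, 0.122, 0.2052]
eef_rot: [179.8, 0.3, 175.7]
contact_force: [0.4, 1.6, 1.5]
opening: 0.0941
```

Emit:
{"fn": "jog_arm", "kwargs": {"commands": [[-0.4,-3.5,0,0,0,0],[-0.5,-3.8,0,0,0,0],[-0.5,-3.8,0,0,0,0],[-0.5,-3.8,0,0,0,0],[-0.5,-3.8,0,0,0,0]]}}

```text
clock: 39.27
eef_pos: [0.4859, -0.0698, 0.2007]
eef_rot: [180.0, 0.0, 175.6]
contact_force: [1.2, -0.4, -0.2]
opening: 0.0938
```

Emit:
{"fn": "jog_arm", "kwargs": {"commands": [[-0.4,-3.8,0,0,0,0],[-0.4,-3.8,0,0,0,0],[-0.4,-3.8,-1,0,0,0],[-0.4,-3.8,-2,0,0,0],[-0.4,-3.3,-2,0,0,0]]}}

```text
clock: 39.68
eef_pos: [0.4666, -0.2543, 0.1512]
eef_rot: [-180.0, 0.1, 175.5]
contact_force: [1.1, 1.7, -0.5]
opening: 0.0939
```

```bash
python3 m4.py i
```

```text
[ 0.4666 -0.2543  0.1512] [-1.800e+02  1.000e-01  1.755e+02]
side cup 415 [ 0.4591 -0.2852  0.0726] [ 459.8 -284. ] 0.45
wrist cup 2541 [ 0.4603 -0.2815  0.0723] [ 461.4 -281.9] 0.33
```

View pics/sii.png

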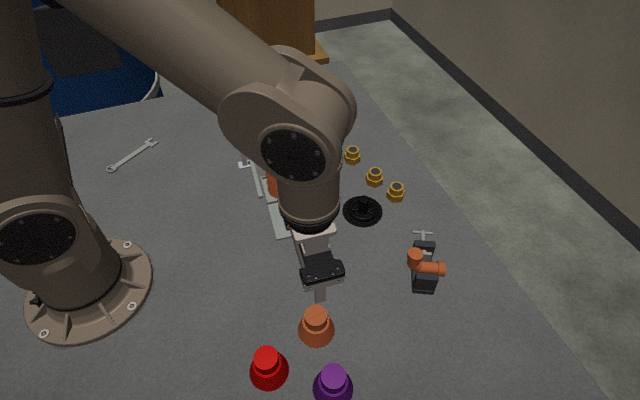

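Emit:
{"fn": "jog_arm", "kwargs": {"commands": [[-0.2,-1.5,-2,0,0,0],[-0.1,-1,-3,0,0,0],[0,0,-3,0,0,0],[0,0,0,0,0,0],[0,0,0,0,0,0]]}}

```text
clock: 40.2
eef_pos: [0.4628, -0.2765, 0.0708]
eef_rot: [180.0, -0.2, 175.5]
contact_force: [0.5, 0.4, 0.4]
opening: 0.0938
```

```bash
python3 m4.py j | grep -v side
```

```text
[ 0.4628 -0.2765  0.0708] [180.   -0.2 175.5]
wrist cup 4497 [ 0.4605 -0.2845  0.0718] [ 461.9 -284.7] 0.22
```

Emit:
{"fn": "jog_arm", "kwargs": {"commands": [[0,-0.4,-0.6,0,0,0],[0,-0.35,-1,0,0,0],[0,0,-1.2,0,0,0],[0,0,-1,0,0,0],[0,0,-0.4,0,0,0]]}}

```text
clock: 40.72
eef_pos: [0.4628, -0.2837, 0.0273]
eef_rot: [180.0, -0.1, 175.5]
contact_force: [-0.4, -0.7, -1.1]
opening: 0.0938
```

Emit:
{"fn": "jog_arm", "kwargs": {"commands": [[0,0,0,0,0,0],[0,0,0,0,0,0]]}}

```text
clock: 40.88
eef_pos: [0.4633, -0.2843, 0.0289]
eef_rot: [-180.0, -0.1, 175.5]
contact_force: [0.4, 0.2, -0.3]
opening: 0.094
```

Emit:
{"fn": "jog_arm", "kwargs": {"commands": [[-0.1,0,0,0,0,0],[0,0,0,0,0,0],[0,0,0,0,0,0],[0,0,0,0,0,0],[0,0,0,0,0,0]], "jaw": 0, "squeeze": 25}}

```text
clock: 41.3
eef_pos: [0.4628, -0.2842, 0.0294]
eef_rot: [-180.0, 0.0, 175.6]
contact_force: [-1.0, 0.4, 0.4]
opening: 0.0644
```

Emit:
{"fn": "jog_arm", "kwargs": {"commands": [[0,0,0,0,0,0],[0,0,0,0,0,0],[0,0,0,0,0,0],[0,0,0,0,0,0]]}}

```text
clock: 41.63
eef_pos: [0.4627, -0.2842, 0.0292]
eef_rot: [180.0, 0.0, 175.5]
contact_force: [-1.1, 0.5, 2.1]
opening: 0.0475
```

```bash
python3 m4.py k | grep -v side
```

```text
[ 0.4627 -0.2842  0.0292] [180.    0.  175.5]
wrist cup 6787 [ 0.4594 -0.2851  0.0712] [ 461.3 -285.3] 0.18
```

Emit:
{"fn": "jog_arm", "kwargs": {"commands": [[0,0,0.5,0,0,0],[0,0,2,0,0,0],[0,0,3.5,0,0,0],[0,0,4,0,0,0],[0,0,4,0,0,0]]}}

```text
clock: 42.15
eef_pos: [0.4615, -0.2844, 0.1706]
eef_rot: [-180.0, -0.1, 175.5]
contact_force: [1.1, -0.2, -1.0]
opening: 0.0478
```

Emit:
{"fn": "jog_arm", "kwargs": {"commands": [[0.1,0.5,3.5,0,0,0],[0.3,2.5,1.5,0,0,0],[0.4,3.8,0,0,0,0],[0.5,3.8,0,0,0,0],[0.5,3.8,0,0,0,0]]}}

```text
clock: 42.57
eef_pos: [0.4803, -0.1389, 0.2198]
eef_rot: [180.0, 0.1, 175.5]
contact_force: [1.7, 0.1, -1.6]
opening: 0.0478
```

Emit:
{"fn": "jog_arm", "kwargs": {"commands": [[0.5,3.8,0,0,0,0],[0.5,3.8,0,0,0,0],[0.5,3.8,0,0,0,0],[0.5,3.8,0,0,0,0],[0.5,3.8,0,0,0,0]]}}

```text
clock: 42.98
eef_pos: [0.5053, 0.0514, 0.2195]
eef_rot: [180.0, 0.0, 175.5]
contact_force: [1.1, 0.1, -2.4]
opening: 0.0476
```

Emit:
{"fn": "jog_arm", "kwargs": {"commands": [[0.4,3.5,0,0,0,0],[0.2,2.5,0,0,0,0],[0.1,1.2,0,0,0,0],[0,0,0,0,0,0],[0,0,0,0,0,0]]}}

```text
clock: 43.4
eef_pos: [0.5125, 0.1211, 0.2191]
eef_rot: [-180.0, -0.0, 175.6]
contact_force: [0.8, -0.6, -1.7]
opening: 0.0474
```

Emit:
{"fn": "jog_arm", "kwargs": {"commands": [[0.1,1.2,0,0,0,0],[0,0.55,-1,0,0,0],[0,0,-1.2,0,0,0],[0,0,0,0,0,0],[0,0,0,0,0,0]]}}

```text
clock: 43.82
eef_pos: [0.5132, 0.1385, 0.1965]
eef_rot: [-179.9, -0.1, 175.5]
contact_force: [-0.7, 0.3, -1.0]
opening: 0.0481
```

```bash
python3 m4.py l|head -3; python3 -c "
import cv2;im=cv2.imread('pics/sil.png');cv2.imwrite('pics/sil2.png',cv2.resize(im[80:260,200:340],None,fx=4,fy=4))"
```

```text
[0.5132 0.1385 0.1965] [-1.799e+02 -1.000e-01  1.755e+02]
wrist cup 427 [0.4814 0.1416 0.0891] [498.1 140.3] 3.86
wrist cup 893 [0.4789 0.1423 0.1738] [493.9 141. ] 6.16
```

View pics/sil2.png

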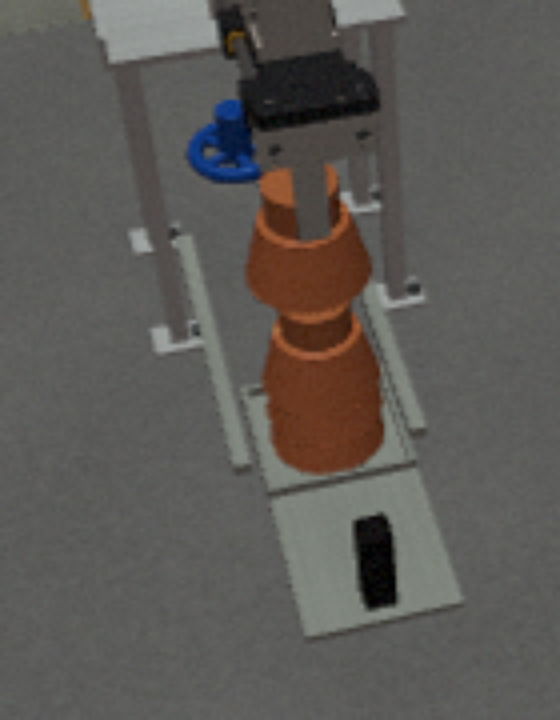

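Emit:
{"fn": "jog_arm", "kwargs": {"commands": [[0.05,0,-1,0,0,0],[0,0,-1.2,0,0,0],[0,0,-1.2,0,0,0],[0,0,-1.1,0,0,0],[0,0,-0.9,0,0,0]]}}

```text
clock: 44.33
eef_pos: [0.514, 0.1391, 0.1421]
eef_rot: [-180.0, -0.0, 175.5]
contact_force: [-0.1, 0.1, -2.7]
opening: 0.0475
```

Emit:
{"fn": "jog_arm", "kwargs": {"commands": [[0,0,-0.4,0,0,0],[0,0,-0.3,0,0,0],[0,0,0,0,0,0],[0,0,0,0,0,0]]}}

```text
clock: 44.67
eef_pos: [0.5143, 0.1393, 0.1364]
eef_rot: [180.0, 0.0, 175.5]
contact_force: [0.5, 0.8, -1.9]
opening: 0.0473
```

Emit:
{"fn": "jog_arm", "kwargs": {"commands": [[0,-0.03,-0.3,0,0,0],[0,0,-0.2,0,0,0],[0,0,-0.2,0,0,0],[0,0,0,0,0,0]]}}

```text
clock: 45.0
eef_pos: [0.5143, 0.139, 0.1292]
eef_rot: [180.0, 0.0, 175.5]
contact_force: [-0.0, -0.4, -0.9]
opening: 0.0473
```

Emit:
{"fn": "jog_arm", "kwargs": {"commands": [[0,0,-0.1,0,0,0],[0,0,0,0,0,0],[0,0,0,0,0,0]]}}

```text
clock: 45.25
eef_pos: [0.5146, 0.1391, 0.1291]
eef_rot: [180.0, 0.0, 175.5]
contact_force: [-4.4, -2.0, 15.6]
opening: 0.0478
```

Emit:
{"fn": "jog_arm", "kwargs": {"commands": [[0,0,0.1,0,0,0],[0,0,0,0,0,0],[0,0,0,0,0,0],[0,0,0,0,0,0],[0,0,0,0,0,0]], "jaw": 1}}

```text
clock: 45.67
eef_pos: [0.5141, 0.1389, 0.1291]
eef_rot: [-180.0, -0.0, 175.5]
contact_force: [0.5, 0.5, -0.2]
opening: 0.0773
```

Emit:
{"fn": "jog_arm", "kwargs": {"commands": [[0,0,0,0,0,0],[0,0,1.5,0,0,0],[0,0,3.5,0,0,0],[0,0,3.5,0,0,0],[-0.2,-2,1,0,0,0]]}}

```text
clock: 46.08
eef_pos: [0.514, 0.1221, 0.2283]
eef_rot: [179.8, 0.2, 175.7]
contact_force: [0.2, 0.9, 0.1]
opening: 0.0939
```

Emit:
{"fn": "jog_arm", "kwargs": {"commands": [[-0.2,-3.5,0,0,0,0],[-0.3,-3.8,0,0,0,0],[-0.3,-3.8,0,0,0,0],[-0.3,-3.8,0,0,0,0],[-0.3,-3.8,0,0,0,0]], "jaw": 0}}

```text
clock: 46.5
eef_pos: [0.4974, -0.07, 0.2242]
eef_rot: [180.0, 0.0, 175.6]
contact_force: [0.9, -0.5, -1.0]
opening: 0.064
```

```bash
python3 m4.py m;python3 -c "
import cv2;im=cv2.imread('pics/sim.png');cv2.imwrite('pics/sim2.png',cv2.resize(im[80:260,200:340],None,fx=4,fy=4))"
```

```text
[ 0.4974 -0.07    0.2242] [180.    0.  175.6]
wrist cup 357 [0.4961 0.1091 0.0866] [506.9 126.9] 2.65
wrist cup 983 [0.4967 0.1122 0.1171] [506.4 127.6] 6.82
wrist cup 1377 [0.5005 0.1211 0.144 ] [510.7 134.2] 3.2
wrist cup 3146 [0.5123 0.1395 0.171 ] [513.6 140.6] 0.24
```

View pics/sim2.png

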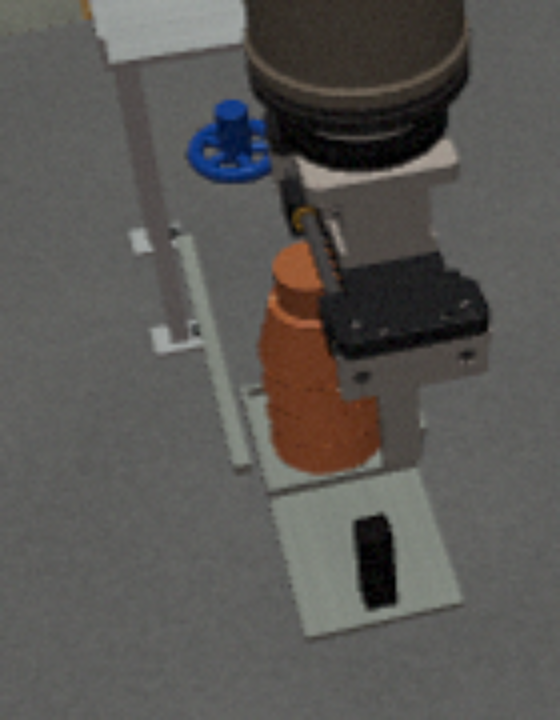

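View pics/wrm.png

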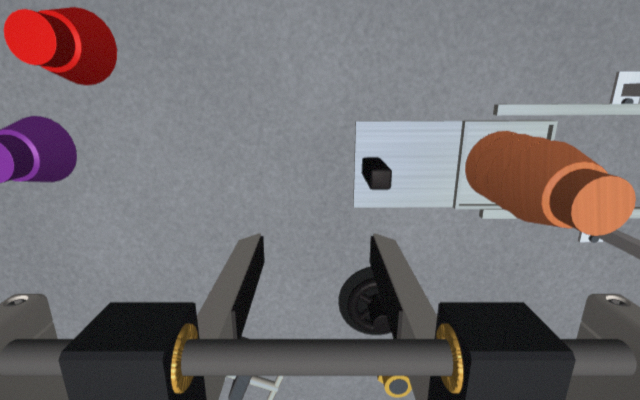

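Emit:
{"fn": "jog_arm", "kwargs": {"commands": [[0.2,-0.3,-3,0,0,0],[0,0,-3.5,0,0,0],[0,0,-3.5,0,0,0],[0,0,-3,0,0,0],[0,0,-1,0,0,0]]}}

```text
clock: 47.02
eef_pos: [0.4978, -0.0711, 0.0806]
eef_rot: [-179.9, -0.3, 175.5]
contact_force: [-1.1, 0.1, 0.5]
opening: 0.0231
```

Emit:
{"fn": "jog_arm", "kwargs": {"commands": [[0,0,0,0,0,0],[0,0,0,0,0,0],[0,0,0,0,0,0],[0,0,0,0,0,0],[0,0,0,0,0,0]]}}

```text
clock: 47.43
eef_pos: [0.501, -0.0709, 0.0855]
eef_rot: [180.0, 0.1, 175.6]
contact_force: [-0.6, -0.6, 0.3]
opening: 0.0006
```

Emit:
{"fn": "jog_arm", "kwargs": {"commands": [[0,0,-2,0,0,0],[0,0,-1.8,0,0,0],[0,0,-1,0,0,0],[0,0,0,0,0,0],[0,0,0,0,0,0]]}}

```text
clock: 47.85
eef_pos: [0.5001, -0.0712, 0.0365]
eef_rot: [-180.0, -0.0, 175.5]
contact_force: [0.1, 0.2, 0.8]
opening: 0.0007
```

Emit:
{"fn": "jog_arm", "kwargs": {"commands": [[0.05,0.7,0,0,0,0],[0.05,0.8,0,0,0,0],[0.04,0.6,0,0,0,0],[0.03,0.4,0,0,0,0],[0.02,0.3,0,0,0,0]]}}

```text
clock: 48.27
eef_pos: [0.5023, -0.0419, 0.0365]
eef_rot: [180.0, 0.0, 175.6]
contact_force: [0.3, -1.0, -0.1]
opening: 0.0005
```

Emit:
{"fn": "jog_arm", "kwargs": {"commands": [[0.02,0.2,0,0,0,0],[0.02,0.2,0,0,0,0],[0.02,0.2,0,0,0,0],[0.02,0.2,0,0,0,0],[0.02,0.2,0,0,0,0]]}}

```text
clock: 48.68
eef_pos: [0.5029, -0.0334, 0.0362]
eef_rot: [-180.0, -0.0, 175.5]
contact_force: [-1.3, -2.8, 2.7]
opening: 0.0003
```

Emit:
{"fn": "jog_arm", "kwargs": {"commands": [[0.02,0.3,0,0,0,0],[0.03,0.4,0,0,0,0],[0.04,0.5,0,0,0,0],[0.04,0.5,0,0,0,0],[0.04,0.5,0,0,0,0]]}}

```text
clock: 49.1
eef_pos: [0.5047, -0.0104, 0.0362]
eef_rot: [180.0, -0.0, 175.6]
contact_force: [-1.5, -3.3, 2.6]
opening: 0.0003
```

```bash
python3 m4.py n | head -1; python3 - <<'E'
from h import *
print(read_state()['contact_force'])
E
```

```text
[ 0.5047 -0.0104  0.0362] [180.   -0.  175.6]
[-0.36351714 -0.44735573  0.02554215]
```

View pics/sin.png

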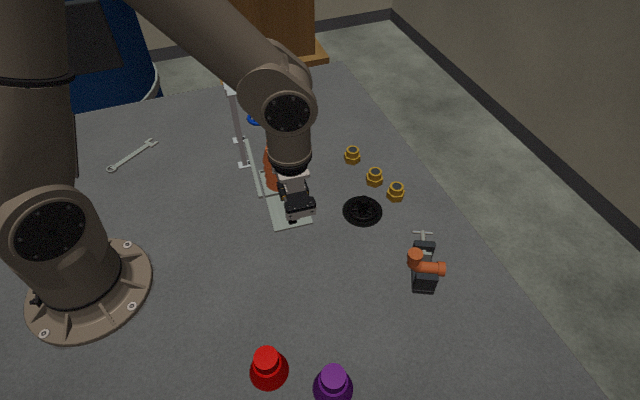

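Emit:
{"fn": "jog_arm", "kwargs": {"commands": [[0.04,0.5,0,0,0,0],[0.04,0.5,0,0,0,0],[0.04,0.6,0,0,0,0],[0.05,0.6,0,0,0,0],[0.05,0.6,0,0,0,0]]}}

```text
clock: 49.62
eef_pos: [0.507, 0.0176, 0.0361]
eef_rot: [-180.0, -0.0, 175.5]
contact_force: [0.0, -4.1, 0.4]
opening: 0.0006
```

Emit:
{"fn": "jog_arm", "kwargs": {"commands": [[0.05,0.6,0,0,0,0],[0.05,0.6,0,0,0,0],[0.05,0.6,0,0,0,0],[0.05,0.6,0,0,0,0],[0.05,0.6,0,0,0,0]]}}

```text
clock: 50.03
eef_pos: [0.5094, 0.0476, 0.0362]
eef_rot: [-180.0, -0.0, 175.5]
contact_force: [-0.1, -2.8, 0.5]
opening: 0.0003
```

Emit:
{"fn": "jog_arm", "kwargs": {"commands": [[0.05,0.6,0,0,0,0],[0.05,0.6,0,0,0,0],[0.05,0.6,0,0,0,0],[0.05,0.6,0,0,0,0],[0.05,0.6,0,0,0,0]]}}

```text
clock: 50.45
eef_pos: [0.5118, 0.0776, 0.0361]
eef_rot: [-180.0, -0.0, 175.5]
contact_force: [-2.1, -2.1, 1.2]
opening: 0.0007
```

Emit:
{"fn": "jog_arm", "kwargs": {"commands": [[0.05,0.6,0,0,0,0],[0.05,0.6,0,0,0,0],[0.04,0.5,0,0,0,0],[0.04,0.5,0,0,0,0],[0.04,0.5,0,0,0,0]]}}

```text
clock: 50.87
eef_pos: [0.514, 0.1044, 0.0361]
eef_rot: [-180.0, -0.0, 175.5]
contact_force: [-1.6, -3.5, 1.2]
opening: 0.0004
```

Emit:
{"fn": "jog_arm", "kwargs": {"commands": [[0.03,0.5,0,0,0,0],[0.03,0.5,0,0,0,0],[0.03,0.4,0,0,0,0],[0.03,0.4,0,0,0,0],[0.02,0.3,0,0,0,0]]}}

```text
clock: 51.28
eef_pos: [0.5157, 0.1255, 0.0362]
eef_rot: [180.0, 0.0, 175.6]
contact_force: [-1.2, -3.7, -0.3]
opening: 0.0003
```

Emit:
{"fn": "jog_arm", "kwargs": {"commands": [[0.02,0.3,0,0,0,0],[0.02,0.3,0,0,0,0],[0.02,0.2,0,0,0,0],[0.02,0.2,0,0,0,0],[0.01,0.2,0,0,0,0]]}}

```text
clock: 51.7
eef_pos: [0.5166, 0.137, 0.0362]
eef_rot: [-180.0, 0.0, 175.5]
contact_force: [0.4, -3.0, -1.4]
opening: -0.0002
```

Emit:
{"fn": "jog_arm", "kwargs": {"commands": [[0.01,0.15,0,0,0,0],[0.01,0.15,0,0,0,0],[0.01,0.15,0,0,0,0],[0.01,0.15,0,0,0,0],[0.01,0.15,0,0,0,0]]}}

```text
clock: 52.12
eef_pos: [0.5171, 0.1446, 0.0362]
eef_rot: [180.0, 0.0, 175.5]
contact_force: [0.9, -2.7, -0.9]
opening: 0.001
```

Emit:
{"fn": "jog_arm", "kwargs": {"commands": [[0.01,0.1,0,0,0,0],[0.01,0.1,0,0,0,0],[0,0.1,0,0,0,0],[0,0.1,0,0,0,0]]}}

```text
clock: 52.45
eef_pos: [0.5173, 0.1486, 0.0363]
eef_rot: [180.0, 0.0, 175.5]
contact_force: [2.5, -3.8, -0.3]
opening: 0.0004
```

Emit:
{"fn": "jog_arm", "kwargs": {"commands": [[0,0.1,0,0,0,0],[0,0.1,0,0,0,0],[0,0.1,0,0,0,0]]}}

```text
clock: 52.7
eef_pos: [0.5172, 0.1515, 0.0363]
eef_rot: [180.0, 0.0, 175.5]
contact_force: [2.3, -2.9, 0.1]
opening: 0.0005
```

Emit:
{"fn": "jog_arm", "kwargs": {"commands": [[0,0.1,0,0,0,0],[0,0.1,0,0,0,0]]}}

```text
clock: 52.87
eef_pos: [0.5172, 0.1518, 0.0363]
eef_rot: [-179.9, 0.0, 175.5]
contact_force: [2.3, -16.9, 5.9]
opening: 0.0004
```

Emit:
{"fn": "jog_arm", "kwargs": {"commands": [[0,0.1,0,0,0,0],[0,0.1,0,0,0,0]]}}

```text
clock: 53.03
eef_pos: [0.5172, 0.1519, 0.0362]
eef_rot: [-179.8, -0.0, 175.4]
contact_force: [1.3, -28.2, 8.8]
opening: 0.0008
```

Emit:
{"fn": "jog_arm", "kwargs": {"commands": [[0,-0.5,0,0,0,0],[-0.1,-1,0,0,0,0],[-0.1,-2,0,0,0,0],[-0.2,-3,1,0,0,0],[-0.2,-3,2,0,0,0]]}}

```text
clock: 53.45
eef_pos: [0.5094, 0.0598, 0.065]
eef_rot: [-179.9, -0.2, 175.7]
contact_force: [0.6, 0.5, 0.9]
opening: 0.0005
```

Emit:
{"fn": "jog_arm", "kwargs": {"commands": [[-0.5,-3,3,0,0,0],[-0.8,-3,4,0,0,0],[-1,-3,4,0,0,0],[0,-3,3,0,0,0],[0,0,0,0,0,0]]}}

```text
clock: 53.87
eef_pos: [0.493, -0.0525, 0.1955]
eef_rot: [179.8, 0.4, 175.2]
contact_force: [1.3, 0.5, 0.9]
opening: 0.0003
```

```bash
python3 - <<'E'
from h import *
for n in('scene','side','wrist'): snap(n,n[:2]+'o.png')
s=read_state();print(s['eef_pos'],s['contact_force'])
for n in('scene','side','wrist'):
    im,W=cloud(n);X,Y,Z=W[...,0],W[...,1],W[...,2]
    hsv=cv2.cvtColor(im,cv2.COLOR_RGB2HSV)
    c=(hsv[...,0]>5)&(hsv[...,0]<17)&(hsv[...,1]>90)&(np.hypot(X-.5275,Y-.328)<.06)
    q=W[c&(Z>.16)];print(n,'top',len(q),np.median(q,0).round(4) if len(q) else '', W[c][:,2].max().round(4) if c.any() else '')
    m=(im.max(-1)<60)&(np.hypot(X-.516,Y-.173)<.03)&(Z>.08)&(Z<.095)
    q=W[m];print('handle',len(q),np.median(q,0).round(4) if len(q) else '')
    q=W[(im.max(-1)<90)&(np.hypot(X-.696,Y+.01)<.03)&(Z>.04)&(Z<.07)]
    if len(q): print('hub',np.median(q,0).round(4),cv2.minEnclosingCircle((q[:,:2]*1000).astype(np.float32)))
im=cv2.imread('pics/sio.png');cv2.imwrite('pics/sio2.png',cv2.resize(im[40:260,190:400],None,fx=2.7,fy=2.7))
E
```

```text
[ 0.49129738 -0.04690121  0.19030809] [ 0.4258285   0.41522779 -0.20628196]
scene top 156 [0.5408 0.3266 0.1713] 0.3478
handle 20 [0.5237 0.1739 0.0843]
hub [ 0.7025 -0.0115  0.0517] ((699.4817504882812, -11.810835838317871), 13.787525177001953)
side top 15 [0.5046 0.3241 0.1721] 0.1747
handle 9 [0.5053 0.1672 0.0833]
hub [ 0.6917 -0.0153  0.053 ] ((693.3330078125, -11.030926704406738), 15.036576271057129)
wrist top 0  0.0339
handle 531 [0.5131 0.1728 0.0835]
```

View pics/sio2.png

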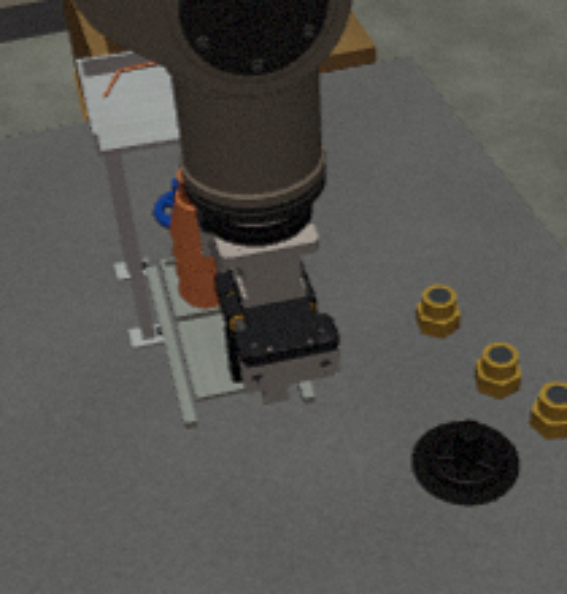

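View pics/sco.png

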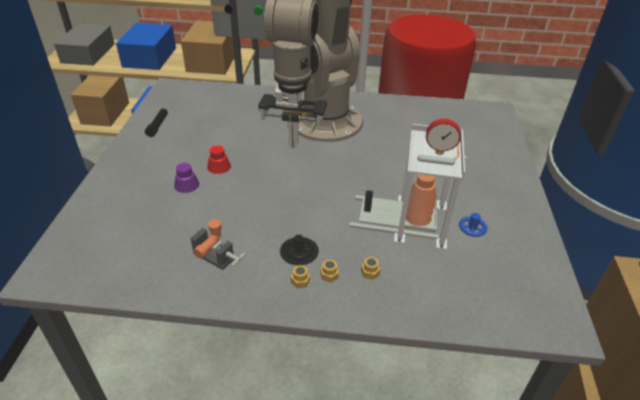

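View pics/wro.png

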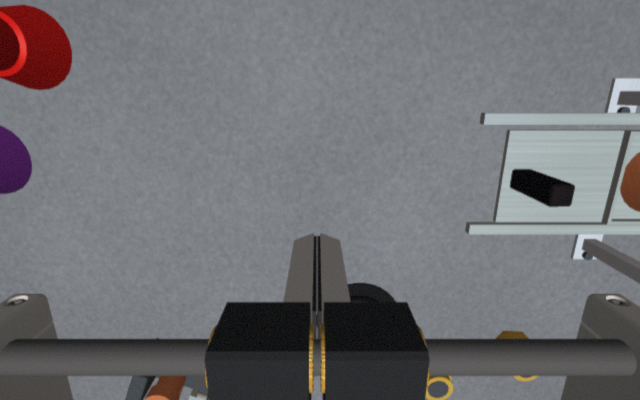

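```bash
python3 -c "
from cell import *
print(close_job())"
```

```text
the job is handed in; nothing more can be done
None
```

I finished the job and handed it in at about 54 s. I pulled the tray out to its stop and laid the black handwheel on the mat. All four copper cups present are nested on the seat, and the tray is pushed back home.

**Last checks:**
- **Handwheel:** it lies flat, with its hub about 1–2 mm from the mat's centre.
- **Stack:** each cup was pressed down until it stopped, at the height a full nest should give. The top measured 0.171–0.172 m against an expected 0.172 m. Before the push, the bottom cup sat within about 1 mm of the seat's middle. I saw the stack upright under the shelf afterwards, but did not measure its centring again.
- **Tray:** it was pushed at about 1 cm/s for the last few millimetres and held at the stop with about 28 N. The handle is back at its starting reading (y about 0.173 m).
- **Bystanders:** the robot did not touch the clamp, the bushings or the red, purple and blue look-alikes.

**What disagreed or went wrong:**
- **Fingertips:** they stood about 40 mm higher than the stated tool geometry implied. Because of this, the first two closes on the handwheel hub were above it and caught nothing. I then worked from heights measured in the camera images.
- **Knocked cup:** one cup was knocked about 4 cm aside during the run. I measured its position again before gripping it.

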